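Clear the split sample cell and hold it closed

TASK

Lift the sample basket out of the open lower half of the split cell and hang it by its handle bar over both hooks of the drip stand, then let it go. Then set the cover of the cell onto the two dowels and press it down against its sprung seal until the two halves meet flush, and finish while still holding it pressed shut. Leave the amber bottle, the beaker and the dish where they stand.

Things in the scene. Friction and masses are not known exactly. Their poses are not given: they have to be found in the camera images.
- cell: Lower half of the split cell, fixed: aluminium block 96 (x) by 140 (y) by 36 mm high. Origin: centre of its underside, z up. In its top a round well, 61 mm wide, 26 mm deep. Two steel dowels at y = +56 and -56 mm (x = 0), 10 mm in diameter, stand 24 mm above the top face; their upper 8 mm taper to a 3 mm nose. The same after a half turn.
- cell_face (a point): Centre of the lower half's top (mating) face, 36 mm above the bench; axes as the cell's.
- seal (a joint): Sprung black seal ring round the well (66 mm inside, 82 mm outside), how far it is pressed in, m: 0 = free, 6 mm proud of the mating face; 0.006 = flush, cell closed. It pushes up with 8 N at 0, 14 N at 0.006: the cover's weight (3 to 5 N) does not move it; closing takes a further push of 9 to 11 N (15 N closes it surely), and it springs up when let go.
- cover: Upper half, loose, lying right side up on the bench, 0.3 to 0.5 kg: aluminium plate 96 (x) by 140 (y) by 14 mm, two through holes 13 mm in diameter with bevelled mouths at y = +56 and -56 mm (x = 0); on its middle a grey grip block, 14 to 56 mm above the underside. Origin: centre of the underside, z up. Fits either way round. Closed, its origin lies at cell_face.
- cover_grip (a point): Point in the cover's grip block, on its axis, 40 mm above the cover's underside (16 mm below the block's top); axes as the cover's. The block is 34 (x) by 56 (y) mm.
- basket: Sample basket, loose, about 0.12 kg: steel cup 50 mm in diameter, 42 mm high, with a rigid upright handle; stands in the cell's well, bottom 10 mm above the bench. Origin: centre of its underside, z up. The handle lies in its y-z plane: two 6 mm wires rise from the rim, spread to y = +46 and -46 mm at 76 mm height, then go straight up to a level bar.
- basket_bar (a point): Middle of the handle bar's centre line, 135 mm above the basket's underside; axes as the basket's. The bar is 8 mm thick, along y, 92 mm long; its middle carries a flat white grip 12 (x) by 34 (y) by 20 mm, from 6 mm below to 14 mm above this point.
- stand: Drip stand, fixed. Two steel hooks, 8 mm rods at y = +30 and -30 mm, run level, centre line 155 mm above the bench, from a cross bar at x = +95 mm to x = -25 mm, then turn up to their tips at x = -42 mm (top 177 mm). They point along the stand's -x. One 14 mm post at x = +95 mm, y = 0; foot 130 by 110 by 12 mm from x = -10 to +120 mm. Origin on the bench, z up.
- hooks (a point): Point midway between the two hooks at the height of their upper edge (159 mm above the bench), at x = +10 mm, y = 0 of the stand; axes as the stand's. A bar lying across both hooks has its centre line 4 mm above this.
- amber_bottle: Bystander: amber glass bottle with black cap, 84 mm in diameter, 170 mm high; origin at the centre of its underside.
- beaker: Bystander: glass beaker, 70 mm in diameter, 85 mm high; origin at the centre of its underside.
- dish: Bystander: white ceramic dish, 84 mm in diameter, 22 mm high; origin at the centre of its underside.
Not all that is in view belongs to the job. Leave any blue, green or purple look-alike of the basket alone.

How it is judged (in metres and radians):
On the way:
1. the basket hangs by its handle bar over both hooks, let go (x of basket_bar in the frame of hooks between -0.05 and 0.085 m and y of basket_bar in the frame of hooks between -0.016 and 0.016 m and z of basket_bar in the frame of hooks between -0.003 and 0.012 m and contact force between basket and stand above 0.3 N and contact force between basket and the fingers below 0.1 N and angle between basket's own z axis and vertical below 0.25 rad), for 0.3 s.
At the end, for the whole second after the job is handed in: Basket released, hanging by its bar on both hooks (within 16 mm of the middle sideways). Cover on both dowels, within 4 mm and 0.06 rad, its underside within 1.5 mm of the mating face, seal pressed in over 5 mm, fingers still holding or pressing it, at rest (all of step 1 and value of joint seal above 0.005 m and z of cover in the frame of cell_face between -0.002 and 0.0015 m and horizontal distance between cover and cell_face below 0.004 m and angle between the y axis of cover and the y axis of cell, either way round below 0.06 rad and angle between the z axis of cover and the z axis of cell, either way round below 0.025 rad and angle between cover's own z axis and vertical below 0.1 rad and contact force between cover and cell above 9 N and contact force between the fingers and cover above 3 N and linear speed of cover below 0.02 m/s and linear speed of basket below 0.1 m/s); the arm keeps its last pose, push and grip.
It fails at once if the amber bottle is pushed away or tipped (distance of amber_bottle from where it was at the start of the episode above 0.03 m or angle between amber_bottle's own z axis and vertical above 0.35 rad).
It fails at once if the beaker is pushed away or tipped (distance of beaker from where it was at the start of the episode above 0.03 m or angle between beaker's own z axis and vertical above 0.35 rad).
It fails at once if the dish is pushed away or tipped (distance of dish from where it was at the start of the episode above 0.03 m or angle between dish's own z axis and vertical above 0.35 rad).
It also fails if it takes over 72 s, if anything falls off the work surface, if the arm or the gripper's body presses on something with over 40 N, if the wrist force passes 120 N, or if a joint passes its speed limit or range.

ROBOT

A 6-joint arm with a two-finger parallel gripper is mounted at the origin on the work surface. World frame = base frame: x ahead of the robot, y to its left, z up, the work surface at z = 0. Lengths are in mm, angles in rad, forces in N, time in s.
With the tool pointing down it reaches from about 275 to 1000 mm from the base axis. Payload 8.4 kg.
Tool frame: the origin (TCP) lies at the very end of the fingers, on their centre line; the grasp point (between the pads) lies 19 mm behind it; z points along the fingers, y is the direction in which the jaws open and shut (so a half turn about z gives the same grasp; the last joint's range is limited). The gripper opens to 85 mm and grips with 20 to 120 N. Pads are 22 mm wide; open, the fingers measure 114 mm over their backs; the gripper's body (76 mm by 85 mm) begins 54 mm behind the grasp point. The pads swing forward as they close: fully open they stand 13 mm farther back than shut.
Start: joints at [1.106, 0.353, 1.633, -0, 1.155, -0.002], TCP at [279.034, 559.257, 231.281] pointing down, gripper open.
Joint ranges: [-2.63, 2.63], [-0.92, 2.1], [0.06, 2.66], [-1.3, 4.44], [0, 2.69], [-3.02, 3.02]. Speed limits (rad/s): [2.22, 2.22, 2.79, 3.14, 3.14, 3.14].

INTERFACE

Orientations are given as [roll, pitch, yaw] about the fixed x, y, z axes, in that order (R = Rz(yaw) Ry(pitch) Rx(roll)).
In Python, from rig import r gives the robot as it stands.
- The arm moves only by the tool jog_arm, never from a script. Its argument "moves" is a list of rows, each an object with "grip": the gripper command: -1 is fully open, 1 is shut, values between are in proportion; "translation": the shift along the tool's x, y, z in m, a list of three; "twist": the turn, a rotation vector about the tool's x, y, z in rad, a list of three. In form: [{"grip": grip, "translation": [dx, dy, dz], "twist": [ax, ay, az]}, ...]. A call has 1 to 10 rows; each row shifts and turns the commanded pose from where the row before left it, along the tool's axes as they then stand; what a row does not reach is not made up. A row lasts 1/12 s, in which the tool goes at most 41.7 mm and 7.16 degrees, less where a joint would pass 70% of its speed; a pose out of reach is approached as far as the arm can. A call with a gripper value outside its range is refused whole. The fingers move at their own pace and stop on an object; "squeeze" is the grip in N (left out, the last holds). Time passes only in rows, so rows that do not move let the fingers close. It gives the time, the measured TCP pose, the force and the opening at its end, in the units of the state.
- r.sense(): the state, without advancing time (a new reading comes with each control period).
- r.grab_frame(name): name is "scene" or "side" or "wrist"; returns (picture, depth): 480x640x3 uint8, red, green, blue; 480x640 float32, mm along the optical axis (not along the pixel's ray), 0 where there is no reading.
- r.calibration(name): a dict with "fx", "fy", "cx", "cy" (pixels), "k1" (the pictures are not rectified: a ray, as slopes to the right and down, at radius r is drawn at 1 + k1 r^2 times it, then the intrinsics apply), "R" (3x3) and "t" (3): a world point X has camera coordinates R X + t. Camera axes: x right, y down, z forward; pixel columns grow to the right and rows downward; lengths in mm; the calibration is good to about 2 mm. A picture is of the moment at which its call begins: read the wrist's pose just before it. calibration takes no time and is no camera call; for the wrist camera it gives the pose at the moment of the call.
- r.sign_off(): hands the job in, once; it reports no verdict.
The state is a dict: "clock": time; "qpos": joint angles; "qvel": joint speeds; "joint_efforts": joint torques, N m; "eef_pos": TCP position; "tcp_rot": TCP orientation; "contact_force": force on the tool from outside, world axes, zero at the start; "wrist_torque": the same for the moment, N m; "opening": opening from 0.0 (shut) to 1.0 (fully open).
Only numpy, scipy, OpenCV 4.12 (cv2) and the standard library are available. Lean on these libraries where they do the work, as an engineer would, in place of code of your own. Each camera call takes 0.05 s, during which the arm holds its last target.

## Working session

There is one attempt and no reset: what is moved stays moved. The work goes in short steps, Python scripts to look and compute and a tool call to move; the robot and the scene stay as the last step left them, time stands still between calls to the robot, and variables do not carry over. Pictures are saved under pics/ and viewed, and the job is handed in when it is done.

Besides the shell and the picture viewer there is one more tool, called after "Emit:" by a JSON object that holds its "method" and its "body". jog_arm: Moves the arm, as the interface text tells. Its arguments: {"type":"object","properties":{"moves":{"type":"array"},"squeeze":{"type":"number"}},"required":["moves"]}

```bash
ls; mkdir -p pics
python3 - <<'E'
from rig import r
import cv2,numpy as np
print(r.sense())
for n in ["scene","side","wrist"]:
    c=r.calibration(n); p,d=r.grab_frame(n)
    np.savez(f"pics/{n}0.npz",p=p,d=d,**{k:np.array(v) for k,v in c.items()})
    cv2.imwrite(f"pics/{n}0.png",p[:,:,::-1]); print(n,c)
E
```

```text
pics
{'clock': 0.0, 'qpos': array([ 1.10559060e+00,  3.53629990e-01,  1.63413973e+00,  7.90148498e-06,
        1.15523162e+00, -2.41266887e-03]), 'qvel': array([ 8.07665800e-05,  5.06950309e-04, -3.57277298e-04,  4.42187499e-04,
        1.72193829e-03, -1.01106754e-03]), 'joint_efforts': array([-3.76557262e-03, -6.05278659e+01, -3.42047095e+01, -5.68002622e-05,
        9.59426514e-03,  8.03983312e-05]), 'eef_pos': array([278.81609196, 558.8159966 , 230.57064183]), 'tcp_rot': array([-3.14018398e+00, -1.06231543e-05,  2.67879639e+00]), 'contact_force': array([-1.07915086,  0.65630115, -0.07788497]), 'wrist_torque': array([-0.03165777,  0.005884  , -0.04215431]), 'opening': 0.9990006327035406}
scene {'fx': 526.1494748712905, 'fy': 526.1494748712905, 'cx': 321.3679585739476, 'cy': 246.21251831522474, 'k1': 0.011397319254345221, 'R': array([[ 0.60173047,  0.79869828,  0.0012275 ],
       [ 0.54692807, -0.41092859, -0.72938836],
       [-0.58205681,  0.43956655, -0.68409876]]), 't': array([-334.62292653, -206.61179079, 1569.21090927])}
side {'fx': 545.787206594453, 'fy': 545.787206594453, 'cx': 322.0697405495438, 'cy': 233.81926779982498, 'k1': -0.0954457861112588, 'R': array([[ 0.7904768 , -0.61230845,  0.01499336],
       [-0.36262728, -0.48759119, -0.79420167],
       [ 0.49360702,  0.62236099, -0.60746927]]), 't': array([-437.56221744,  291.89158567, 1170.46495897])}
wrist {'fx': 358.5543944049581, 'fy': 358.5543944049581, 'cx': 326.1489961256784, 'cy': 233.13307252831663, 'k1': -0.06251790126299271, 'R': array([[ 0.4462526 ,  0.89490546, -0.00168328],
       [ 0.84948282, -0.42300904,  0.31534472],
       [ 0.28149167, -0.14215332, -0.9489757 ]]), 't': array([-624.36587026,  -42.21110126,  381.63055895])}
```

View pics/scene0.png

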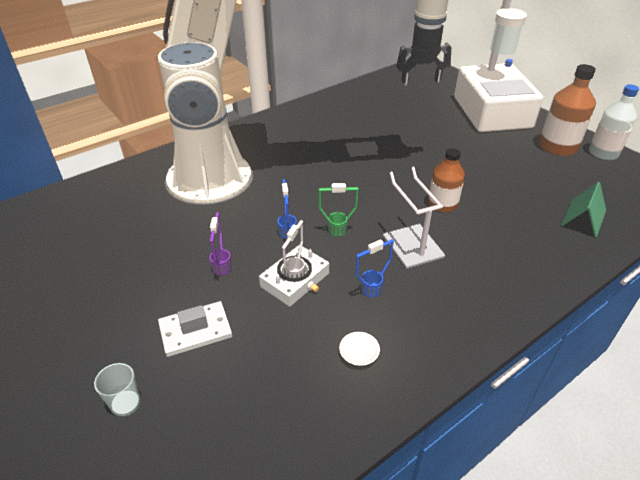

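View pics/side0.png

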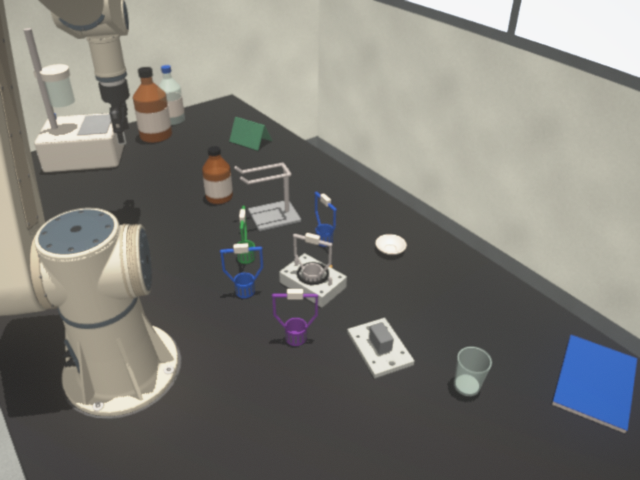

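View pics/wrist0.png

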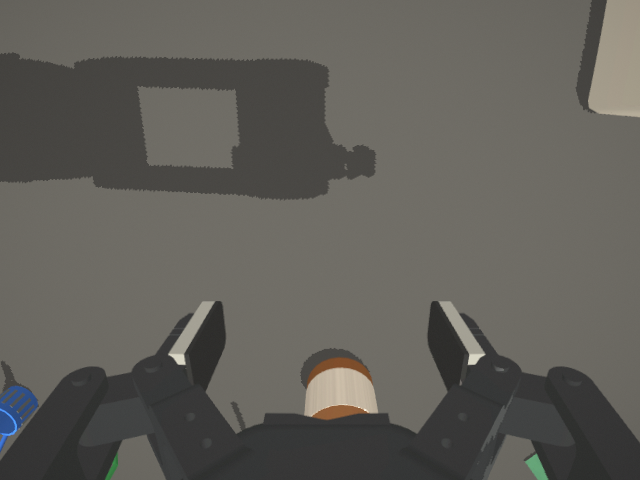

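The scene view shows five baskets: steel at (293,258) standing in the cell, blue at (287,220) and (372,275), green at (338,215), and purple at (220,255). The steel one in the well fits the description. The cover is at (195,325) and the stand at (415,240). I'll confirm with enlarged crops.

```bash
cat > h.py <<'E'
import numpy as np,cv2
def load(n): return np.load(f"pics/{n}.npz")
def pix2cam(c,u,v,z):
    x=(u-c['cx'])/c['fx'];y=(v-c['cy'])/c['fy']; X,Y=x,y
    for _ in range(10):
        f=1+c['k1']*(X*X+Y*Y); X,Y=x/f,y/f
    return np.array([X*z,Y*z,z+0*X])
def toworld(c,u,v,z): return c['R'].T@(pix2cam(c,u,v,z)-c['t'])
def onplane(c,u,v,h):
    d=c['R'].T@pix2cam(c,u,v,1.0); o=-c['R'].T@c['t']; return o+d*(h-o[2])/d[2]
def proj(c,P):
    p=c['R']@np.asarray(P,float)+c['t']; x,y=p[0]/p[2],p[1]/p[2]; f=1+c['k1']*(x*x+y*y)
    return np.array([c['cx']+c['fx']*x*f,c['cy']+c['fy']*y*f])
def cloud(c):
    d=c['d'];v,u=np.nonzero(d>0);z=d[v,u].astype(float)
    x=(u-c['cx'])/c['fx'];y=(v-c['cy'])/c['fy'];X,Y=x,y
    for _ in range(10):
        f=1+c['k1']*(X*X+Y*Y); X,Y=x/f,y/f
    P=np.stack([X*z,Y*z,z]); return (c['R'].T@(P-c['t'][:,None])).T,u,v,c['p'][v,u]
def crop(n,out,x0,y0,w,h,s):
    p=load(n)['p'][y0:y0+h,x0:x0+w,::-1]
    cv2.imwrite(out,cv2.resize(p,None,fx=s,fy=s,interpolation=cv2.INTER_CUBIC))
E
python3 - <<'E'
from h import *
crop("scene0","pics/c1.png",250,170,200,150,4)
crop("side0","pics/c2.png",230,150,200,150,4)
crop("side0","pics/c3.png",330,300,160,120,5)
crop("scene0","pics/c4.png",130,270,160,120,5)
for n in ["scene0","side0"]:
    P,u,v,col=cloud(load(n)); 
    b=(abs(P[:,2])<15)&(P[:,0]>250)&(P[:,0]<800)&(abs(P[:,1])<400); print(n,np.median(P[b,2]),b.sum())
    c=load(n)
    pts={"scene0":dict(bar=(292,232),cov=(192,318),cell=(300,290),purple=(213,225),green=(338,188),blue=(375,247),blue2=(285,190),bottle=(452,153),beak=(118,385),dish=(359,349),standfoot=(410,245),hook=(430,209)),
    "side0":dict(bar=(313,239),cov=(380,335),cell=(310,287),purple=(295,295),green=(243,215),blue=(325,200),blue2=(241,249),bottle=(214,152),dish=(391,245),hook=(265,178))}[n]
    for k,(a,bb) in pts.items(): print(k,toworld(c,a,bb,float(c['d'][bb,a])).round())
E
```

```text
scene0 -0.25620413685767973 53577
bar [503. -41. 159.]
cov [ 502. -300.   55.]
cell [551. -58.  25.]
purple [ 365. -162.  147.]
green [420. 153. 142.]
blue [638.  82. 147.]
blue2 [352.  42. 145.]
bottle [508. 458. 170.]
beak [ 544. -483.   29.]
dish [747. -44.   3.]
standfoot [584. 260.  13.]
hook [627. 259. 159.]
side0 0.3753345789788378 39407
bar [492. -41. 152.]
cov [ 479. -301.   56.]
cell [461. -71.  37.]
purple [ 353. -162.  142.]
green [411. 146. 150.]
blue [626.  84. 143.]
blue2 [342.  41. 142.]
bottle [495. 445. 170.]
dish [762. -44.   7.]
hook [545. 250. 159.]
```

View pics/c1.png

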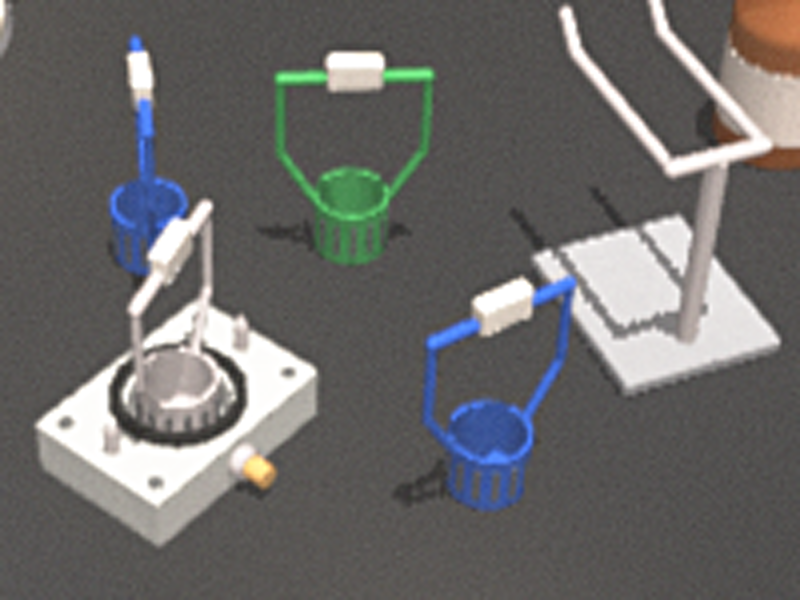

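View pics/c2.png

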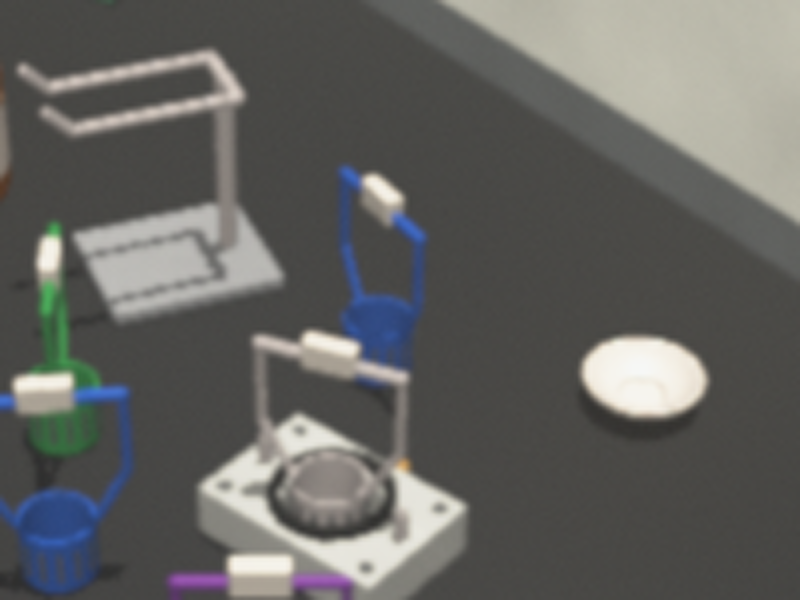

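View pics/c3.png

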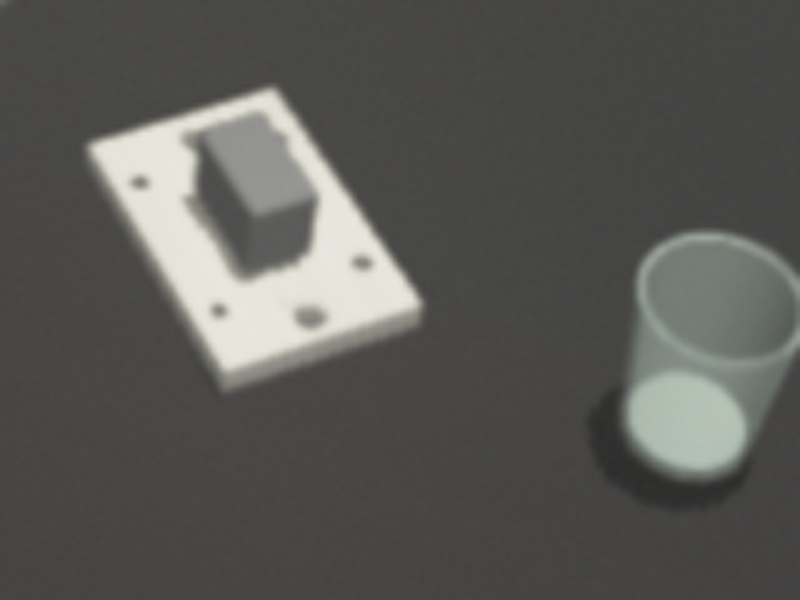

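View pics/c4.png

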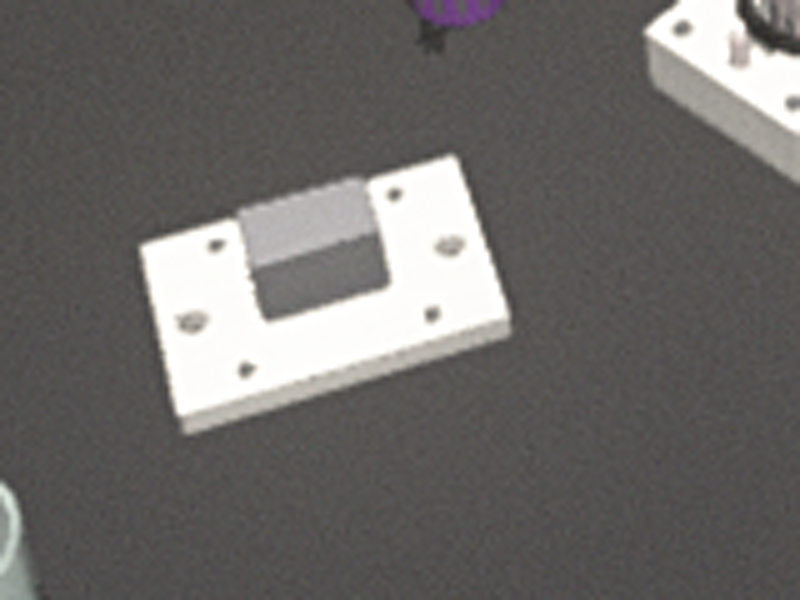

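```bash
cat > fit.py <<'E'
from h import *
from scipy.optimize import least_squares
def fit(obs,x0):
    def f(x):
        c,s=np.cos(x[2]),np.sin(x[2]);o=[]
        for cam,P,uv in obs:
            W=[x[0]+c*P[0]-s*P[1],x[1]+s*P[0]+c*P[1],P[2]]; o+=list(proj(cam,W)-uv)
        return np.array(o)
    # try several yaw starts
    best=min((least_squares(f,[x0[0],x0[1],y],loss='soft_l1') for y in x0[2]),key=lambda q:q.cost)
    return best.x,f(best.x).reshape(-1,2)
E
python3 - <<'E'
from fit import *
S,D=load("scene0"),load("side0")
S={k:S[k] for k in S.files};D={k:D[k] for k in D.files}
def q(x,y,o,s): return ((x+.5)/s-.5+o[0],(y+.5)/s-.5+o[1])
c1=lambda x,y:q(x,y,(250,170),4)
c2=lambda x,y:q(x,y,(230,150),4)
c3=lambda x,y:q(x,y,(330,300),5)
c4=lambda x,y:q(x,y,(130,270),5)
cellS=[(S,(48,-70,36),c1(158,513)),(S,(48,70,36),c1(317,375)),(S,(-48,70,36),c1(205,300)),(S,(-48,-70,36),c1(38,428)),(S,(0,-56,60),c1(110,425)),(S,(0,56,60),c1(240,318))]
# orientation guess irrelevant; solve over both pairings handled by yaw starts
cellD=[(D,(-48,70,36),c2(298,413)),(D,(-48,-70,36),c2(200,487)),(D,(48,-70,36),c2(365,582)),(D,(48,70,36),c2(467,510))]
covS=[(S,(-48,-70,14),c4(142,245)),(S,(-48,70,14),c4(457,155)),(S,(48,70,14),c4(510,325)),(S,(48,-70,14),c4(183,418)),(S,(0,-56,14),c4(192,321)),(S,(0,56,14),c4(450,245))]
covD=[(D,(48,-70,14),c3(420,310)),(D,(-48,-70,14),c3(222,378)),(D,(-48,70,14),c3(88,147)),(D,(48,70,14),c3(275,88)),(D,(0,-56,14),c3(310,315))]
stS=[(S,(95,-30,155),c1(672,165)),(S,(95,30,155),c1(768,145)),(S,(-25,-30,155),c1(577,48)),(S,(-42,-30,177),c1(566,8)),(S,(-10,-55,12),c1(532,258)),(S,(120,-55,12),c1(628,382)),(S,(120,55,12),c1(778,343))]
stD=[(D,(95,30,155),c2(210,55)),(D,(95,-30,155),c2(240,97)),(D,(-25,30,155),c2(50,90)),(D,(-25,-30,155),c2(73,130)),(D,(-42,30,177),c2(20,68)),(D,(-42,-30,177),c2(43,110))]
Y=np.arange(-3,3.2,.7)
for n,a,b,g in [("cell",cellS,cellD,(500,-45)),("cover",covS,covD,(490,-300)),("stand",stS,stD,(580,255))]:
    for o in (a,b,a+b):
        x,rs=fit(o,(*g,Y)); print(n,x.round(3),np.abs(rs).max(1).round(1))
E
```

```text
cell [499.671 -36.521   6.498] [1.  0.4 1.3 0.3 0.2 0.8]
cell [501.098 -33.942  -7.439] [ 7.  11.4  3.5 14. ]
cell [499.861 -36.162   6.462] [ 1.3  0.9  0.8  1.1  0.5  1.4 23.1 42.5 26.9 39.4]
cover [ 491.063 -296.11    -6.555] [0.6 0.9 1.4 0.8 0.4 0.2]
cover [ 4.86911e+02 -2.96519e+02 -2.74000e-01] [0.3 0.8 0.2 0.8 0.4]
cover [ 488.993 -295.76     6.01 ] [0.1 0.3 2.1 1.1 0.9 0.5 1.  1.5 0.6 0.3 0.2]
stand [ 5.31128e+02  2.87077e+02 -2.73000e-01] [0.8 1.1 1.  0.4 1.6 0.5 1.4]
stand [529.907 285.869 -31.675] [0.6 0.5 0.5 0.3 0.6 0.8]
stand [ 5.30661e+02  2.86854e+02 -2.68000e-01] [0.8 1.1 1.  0.1 1.6 0.5 1.4 0.5 0.5 0.5 0.1 0.7 0.8]
```

Run:
```python
from fit import *
S,D=load("scene0"),load("side0")
S={k:S[k] for k in S.files};D={k:D[k] for k in D.files}
def q(x,y,o,s): return ((x+.5)/s-.5+o[0],(y+.5)/s-.5+o[1])
c1=lambda x,y:q(x,y,(250,170),4)
c2=lambda x,y:q(x,y,(230,150),4)
cellS=[(S,(48,-70,36),c1(158,513)),(S,(48,70,36),c1(317,375)),(S,(-48,70,36),c1(205,300)),(S,(-48,-70,36),c1(38,428)),(S,(0,-56,60),c1(110,425)),(S,(0,56,60),c1(240,318))]
cellD=[(D,(48,70,36),c2(298,413)),(D,(-48,70,36),c2(200,487)),(D,(-48,-70,36),c2(365,582)),(D,(48,-70,36),c2(467,510))]
bS=[(S,(0,-43,145),c1(137,306)),(S,(0,43,145),c1(207,210))]
bD=[(D,(0,43,145),c2(258,343)),(D,(0,-43,145),c2(403,378))]
Y=np.arange(-3,3.2,.7)
for n,a,b,g in [("cell",cellS,cellD,(500,-45)),("bar",bS,bD,(500,-40))]:
    for o in (a,b,a+b):
        x,rs=fit(o,(*g,Y)); print(n,x.round(3),np.abs(rs).max(1).round(1))
```

```text
cell [499.671 -36.521   6.498] [1.  0.4 1.3 0.3 0.2 0.8]
cell [ 4.95681e+02 -3.43860e+01  2.05000e-01] [0.4 0.5 1.4 0.7]
cell [ 4.97567e+02 -3.51100e+01  2.12000e-01] [1.9 0.8 1.2 1.  0.9 0.6 0.9 0.4 1.4 1. ]
bar [495.589 -33.841   0.501] [0.2 0.2]
bar [494.181 -34.27    6.859] [1.3 1.2]
bar [495.202 -33.979 -30.894] [0.3 0.6 1.9 1.3]
```

```bash
cat > plan.py <<'E'
import numpy as np,sys
from rig import r
from scipy.spatial.transform import Rotation as Ro
def show():
    s=r.sense(); print("t%.2f"%s['clock'],s['eef_pos'].round(1),s['tcp_rot'].round(3),"F",s['contact_force'].round(1),"op%.3f"%s['opening'],"q",s['qpos'].round(2)); return s
def plan(xyz,psi):
    s=show(); R=Ro.from_euler('xyz',s['tcp_rot']).as_matrix()
    Rt=Ro.from_euler('xyz',[np.pi,0,psi]).as_matrix()
    d=R.T@(np.array(xyz)-s['eef_pos']); tw=Ro.from_matrix(R.T@Rt).as_rotvec()
    print("tool delta mm",d.round(1),"twist",tw.round(3))
if __name__=="__main__":
    a=list(map(float,sys.argv[1:])); plan(a[:3],a[3])
E
python3 plan.py 495 -34 330 2.09
python3 -c "
from rig import r;import numpy as np
c=r.calibration('wrist');s=r.sense();print(-c['R'].T@c['t'], c['R'][2])"
```

```text
t0.15 [278.9 559.  230.7] [-3.141 -0.     2.679] F [-0.3 -0.5  1.1] op1.003 q [ 1.11  0.35  1.63  0.    1.16 -0.  ]
tool delta mm [-458.1 -434.2  -98.8] twist [-0.001  0.     0.589]
[207.07548715 595.18026577 374.51213043] [ 0.28157041 -0.14199645 -0.94897582]
```

Emit:
{"method": "jog_arm", "body": {"moves": [{"grip": -1,"translation": [0,0,-0.033],"twist": [0,0,0]},{"grip": -1,"translation": [0,0,-0.033],"twist": [0,0,0]},{"grip": -1,"translation": [0,0,-0.033],"twist": [0,0,0]},{"grip": -1,"translation": [-0.02,-0.019,0],"twist": [0,0,0]},{"grip": -1,"translation": [-0.023,-0.022,0],"twist": [0,0,0]},{"grip": -1,"translation": [-0.023,-0.022,0],"twist": [0,0,0]},{"grip": -1,"translation": [-0.023,-0.022,0],"twist": [0,0,0]},{"grip": -1,"translation": [-0.023,-0.022,0],"twist": [0,0,0]},{"grip": -1,"translation": [-0.023,-0.022,0],"twist": [0,0,0]},{"grip": -1,"translation": [-0.023,-0.022,0],"twist": [0,0,0]}]}}

```text
clock: 0.98
eef_pos: [353.1, 352.0, 330.1]
tcp_rot: [-3.141, -0.0, 2.679]
contact_force: [0.5, 0.1, 0.4]
opening: 1.001
```

Emit:
{"method": "jog_arm", "body": {"moves": [{"grip": -1,"translation": [-0.023,-0.022,0],"twist": [0,0,0]},{"grip": -1,"translation": [-0.023,-0.022,0],"twist": [0,0,0]},{"grip": -1,"translation": [-0.023,-0.022,0],"twist": [0,0,0]},{"grip": -1,"translation": [-0.023,-0.022,0],"twist": [0,0,0]},{"grip": -1,"translation": [-0.023,-0.022,0],"twist": [0,0,0]},{"grip": -1,"translation": [-0.023,-0.022,0],"twist": [0,0,0]},{"grip": -1,"translation": [-0.023,-0.022,0],"twist": [0,0,0]},{"grip": -1,"translation": [-0.023,-0.022,0],"twist": [0,0,0]},{"grip": -1,"translation": [-0.023,-0.022,0],"twist": [0,0,0]},{"grip": -1,"translation": [-0.023,-0.022,0],"twist": [0,0,0]}]}}

```text
clock: 1.82
eef_pos: [460.6, 52.5, 330.2]
tcp_rot: [3.142, -0.0, 2.679]
contact_force: [0.2, 0.1, 0.0]
opening: 0.995
```

Emit:
{"method": "jog_arm", "body": {"moves": [{"grip": -1,"translation": [-0.023,-0.02,0],"twist": [0,0,0.08]},{"grip": -1,"translation": [-0.023,-0.02,0],"twist": [0,0,0.1]},{"grip": -1,"translation": [0,0,0],"twist": [0,0,0.1]},{"grip": -1,"translation": [0,0,0],"twist": [0,0,0.1]},{"grip": -1,"translation": [0,0,0],"twist": [0,0,0.1]},{"grip": -1,"translation": [0,0,0],"twist": [0,0,0.11]},{"grip": -1,"translation": [0,0,0],"twist": [0,0,0]}]}}

```text
clock: 2.4
eef_pos: [481.4, -3.3, 330.0]
tcp_rot: [-3.141, -0.0, 2.084]
contact_force: [0.8, 0.7, 0.9]
opening: 0.999
```

```bash
cat > look.py <<'E'
import sys,cv2,numpy as np
from rig import r
n,tag=sys.argv[1:3]
c=r.calibration(n); p,d=r.grab_frame(n)
np.savez(f"pics/{tag}.npz",p=p,d=d,**{k:np.array(v) for k,v in c.items()})
cv2.imwrite(f"pics/{tag}.png",p[:,:,::-1])
E
python3 look.py wrist w1; python3 plan.py 495 -34 330 2.09
```

```text
t2.45 [481.4  -3.2 330.1] [-3.141 -0.     2.09 ] F [-0.1 -0.1  0.2] op0.996 q [-0.01  0.04  1.81  0.    1.3  -0.53]
tool delta mm [-33.5  -3.5   0.1] twist [-0. -0.  0.]
```

View pics/w1.png

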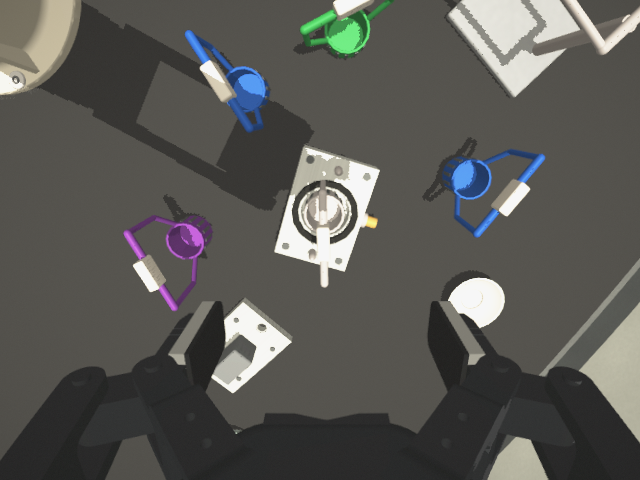

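Run:
```python
from h import *
crop("w1","pics/w1a.png",260,140,130,150,4)
crop("w1","pics/w1b.png",190,290,130,110,5)
```

```text
(no output)
```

View pics/w1a.png

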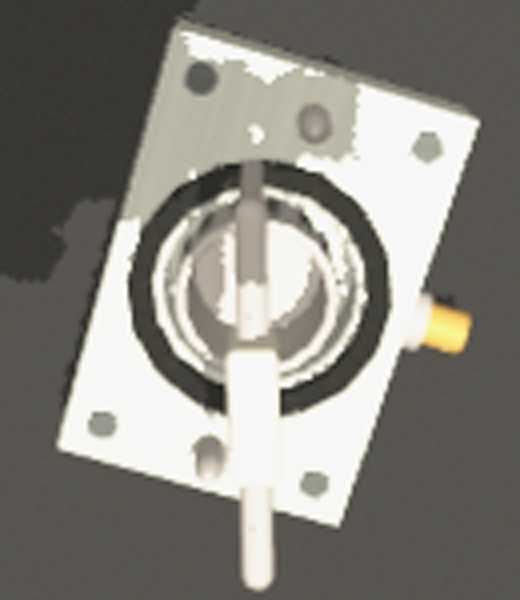

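View pics/w1b.png

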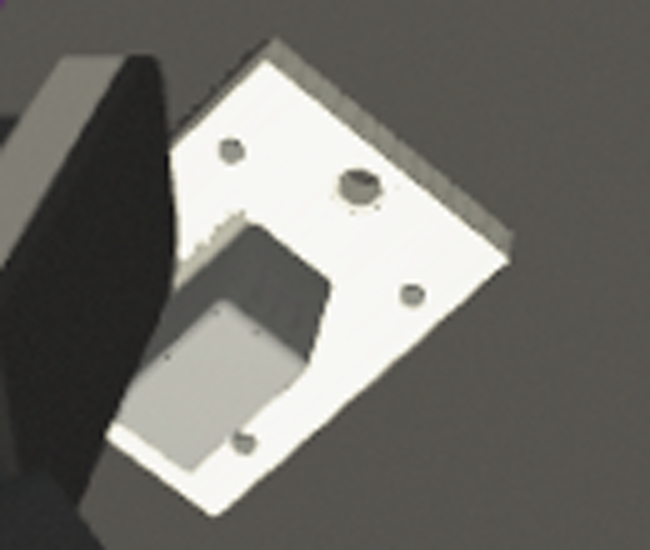

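Run:
```python
from fit import *
W=load("w1");W={k:W[k] for k in W.files}
def q(x,y,o,s): return ((x+.5)/s-.5+o[0],(y+.5)/s-.5+o[1])
a=lambda x,y:q(x,y,(260,140),4)
b=lambda x,y:q(x,y,(190,290),5)
cell=[(W,(48,70,36),a(476,122)),(W,(-48,70,36),a(182,32)),(W,(-48,-70,36),a(59,448)),(W,(48,-70,36),a(338,525)),(W,(0,0,42),a(259,290))]
dow=[(W,(0,56,60),a(315,124)),(W,(0,-56,60),a(208,455))]
bar=[(W,(0,-46,145),a(258,590)),(W,(0,17,159),a(253,349))]
# cover: corner top (268,62), right (508,260), bottom (215,515)
cov=[(W,(0,56,14),b(360,187)),(W,(48,70,14),b(508,260)),(W,(-48,70,14),b(268,62)),(W,(48,-70,14),b(215,515))]
Y=np.arange(-3,3.2,.7)
for n,o,g in [("cell",cell,(500,-45)),("cell+d",cell+dow,(500,-40)),("bar",bar,(500,-40)),("cov",cov,(490,-290))]:
    x,rs=fit(o,(*g,Y)); print(n,x.round(3),(x[2]%np.pi).round(3),rs.round(1).tolist())
    if n=="bar":
        for P in [(0,46,145),(-6,-17,159),(6,-17,159),(6,17,159)]:
            c,s=np.cos(x[2]),np.sin(x[2]); u=proj(W,[x[0]+c*P[0]-s*P[1],x[1]+s*P[0]+c*P[1],P[2]]); print(P,(u-[260,140])*4)
for P,uv in [((0,0),(232,348)),]: pass
import numpy as np
P,u,v,col=cloud(W); m=(u>317)&(u<329)&(v>228)&(v<258); print("grip depth z",np.median(P[m,2]), P[m][P[m,2]>155].mean(0))
```

```text
cell [498.483 -36.161   6.501] 0.218 [[0.6, 0.1], [-1.7, -0.8], [-0.0, -0.3], [-0.0, 0.0], [0.5, 1.3]]
cell+d [ 4.97958e+02 -3.55450e+01  2.18000e-01] 0.218 [[0.5, -0.5], [-1.8, -1.5], [-0.1, -0.8], [-0.1, -0.5], [0.4, 0.7], [0.4, 1.4], [0.0, 4.8]]
bar [497.205 -36.115   0.528] 0.528 [[-0.0, -3.8], [0.0, 1.5]]
(0, 46, 145) [249.91223713 216.8977449 ]
(-6, -17, 159) [228.86009956 490.02843659]
(6, -17, 159) [279.29407601 489.35483368]
(6, 17, 159) [277.59495689 353.10630481]
cov [ 491.045 -296.852    6.012] 2.871 [[-0.1, 0.7], [0.2, -0.2], [-0.1, -0.3], [-0.0, -0.1]]
grip depth z 160.33526186046015 [495.56181033 -33.54647644 160.30156423]
```

```bash
python3 plan.py 497 -35.5 132 2.095
```

```text
t2.45 [481.4  -3.2 330.1] [-3.141 -0.     2.09 ] F [-0.1 -0.1  0.2] op0.996 q [-0.01  0.04  1.81  0.    1.3  -0.53]
tool delta mm [-35.8  -2.5 198.1] twist [-0.    -0.    -0.005]
```

Emit:
{"method": "jog_arm", "body": {"moves": [{"grip": -1,"translation": [-0.018,-0.001,0],"twist": [0,0,-0.005]},{"grip": -1,"translation": [-0.018,-0.0015,0],"twist": [0,0,0]},{"grip": -1,"translation": [0,0,0.03],"twist": [0,0,0]},{"grip": -1,"translation": [0,0,0.03],"twist": [0,0,0]},{"grip": -1,"translation": [0,0,0.03],"twist": [0,0,0]},{"grip": -1,"translation": [0,0,0.03],"twist": [0,0,0]},{"grip": -1,"translation": [0,0,0.03],"twist": [0,0,0]},{"grip": -1,"translation": [0,0,0.03],"twist": [0,0,0]},{"grip": -1,"translation": [0,0,0.018],"twist": [0,0,0]},{"grip": -1,"translation": [0,0,0],"twist": [0,0,0]}]}}

```text
clock: 3.28
eef_pos: [494.6, -35.3, 128.7]
tcp_rot: [-3.136, -0.004, 2.098]
contact_force: [-1.1, 0.4, -1.2]
opening: 1.003
```

```bash
python3 look.py side s1;python3 look.py wrist w2; python3 plan.py 497 -35.5 132 2.095; python3 -c "
from h import *
crop('s1','pics/s1c.png',230,150,200,150,4)"
```

```text
t3.38 [497.2 -35.5 132.3] [-3.141e+00 -1.000e-03  2.096e+00] F [ 1.2 -0.1 -0.4] op0.999 q [-0.07  0.28  1.99 -0.    0.87 -0.6 ]
tool delta mm [ 0.1 -0.2  0.3] twist [-0.001 -0.001  0.001]
```

View pics/s1c.png

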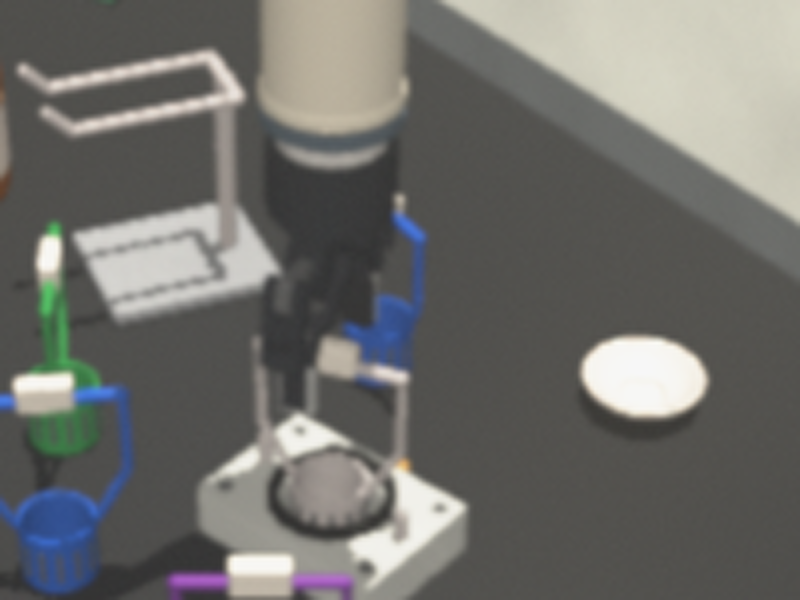

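View pics/w2.png

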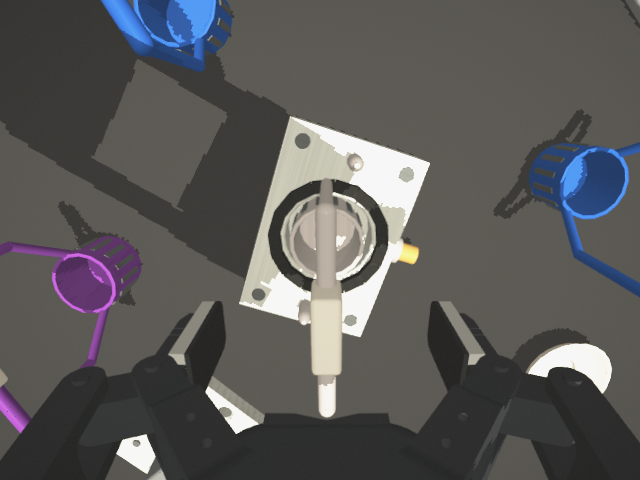

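The white grip of the steel handle at (326,330) is centred between the open fingers. I'll close on it.

Emit:
{"method": "jog_arm", "body": {"moves": [{"grip": 1,"translation": [0,0,0],"twist": [0,0,0]},{"grip": 1,"translation": [0,0,0],"twist": [0,0,0]},{"grip": 1,"translation": [0,0,0],"twist": [0,0,0]},{"grip": 1,"translation": [0,0,0],"twist": [0,0,0]},{"grip": 1,"translation": [0,0,0],"twist": [0,0,0]},{"grip": 1,"translation": [0,0,0],"twist": [0,0,0]},{"grip": 1,"translation": [0,0,0],"twist": [0,0,0]},{"grip": 1,"translation": [0,0,0],"twist": [0,0,0]},{"grip": 1,"translation": [0,0,0],"twist": [0,0,0]},{"grip": 1,"translation": [0,0,0],"twist": [0,0,0]}], "squeeze": 50}}

```text
clock: 4.22
eef_pos: [497.4, -35.7, 132.7]
tcp_rot: [-3.142, 0.0, 2.094]
contact_force: [-0.4, -1.4, 6.1]
opening: 0.133
```

Emit:
{"method": "jog_arm", "body": {"moves": [{"grip": 1,"translation": [0,0,-0.01],"twist": [0,0,0]},{"grip": 1,"translation": [0,0,-0.015],"twist": [0,0,0]},{"grip": 1,"translation": [0,0,-0.02],"twist": [0,0,0]},{"grip": 1,"translation": [0,0,-0.02],"twist": [0,0,0]},{"grip": 1,"translation": [0,0,-0.02],"twist": [0,0,0]},{"grip": 1,"translation": [0,0,-0.02],"twist": [0,0,0]},{"grip": 1,"translation": [0,0,-0.02],"twist": [0,0,0]},{"grip": 1,"translation": [0,0,-0.02],"twist": [0,0,0]},{"grip": 1,"translation": [0,0,-0.02],"twist": [0,0,0]},{"grip": 1,"translation": [0,0,0],"twist": [0,0,0]}]}}

```text
clock: 5.05
eef_pos: [499.1, -35.7, 301.7]
tcp_rot: [3.136, 0.003, 2.094]
contact_force: [1.3, -0.3, -1.0]
opening: 0.133
```

```bash
python3 look.py side s2;python3 look.py wrist w3; python3 plan.py 436 313 335 1.303
```

```text
t5.15 [497.5 -35.6 297.9] [3.140e+00 1.000e-03 2.094e+00] F [ 0.7 -0.7 -1.4] op0.133 q [-0.07  0.09  1.82  0.    1.23 -0.6 ]
tool delta mm [332.7 120.9 -37.2] twist [0.002 0.    0.791]
```

View pics/s2.png

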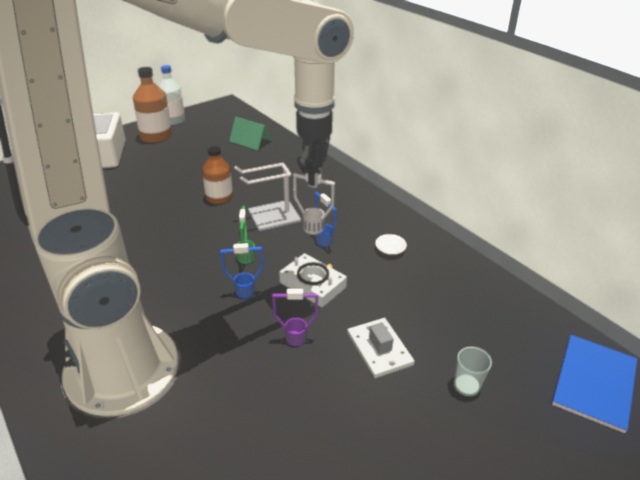

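View pics/w3.png

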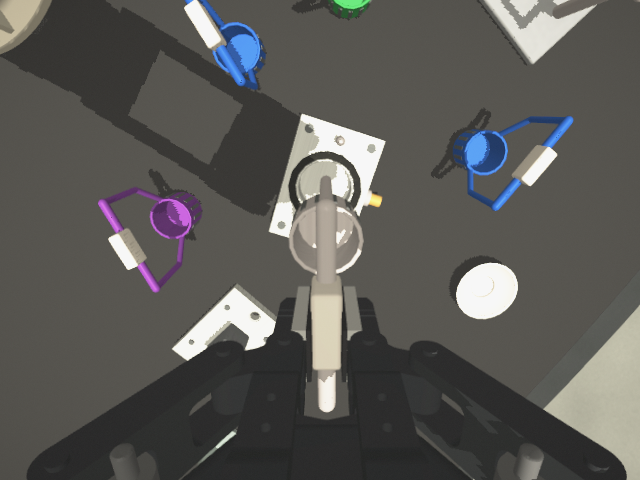

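The basket is held upright and clear. I'll carry it high to a point off the hook tips.

Emit:
{"method": "jog_arm", "body": {"moves": [{"grip": 1,"translation": [0,0,-0.018],"twist": [0,0,0]},{"grip": 1,"translation": [0.01,0.0036,-0.018],"twist": [0,0,0]},{"grip": 1,"translation": [0.02,0.0073,0],"twist": [0,0,0]},{"grip": 1,"translation": [0.024,0.0087,0],"twist": [0,0,0]},{"grip": 1,"translation": [0.024,0.0087,0],"twist": [0,0,0]},{"grip": 1,"translation": [0.024,0.0087,0],"twist": [0,0,0]},{"grip": 1,"translation": [0.024,0.0087,0],"twist": [0,0,0]},{"grip": 1,"translation": [0.024,0.0087,0],"twist": [0,0,0]},{"grip": 1,"translation": [0.024,0.0087,0],"twist": [0,0,0]},{"grip": 1,"translation": [0.024,0.0087,0],"twist": [0,0,0]}]}}

```text
clock: 5.98
eef_pos: [459.5, 172.7, 331.8]
tcp_rot: [-3.139, -0.0, 2.094]
contact_force: [0.3, 0.0, -1.1]
opening: 0.131
```

Emit:
{"method": "jog_arm", "body": {"moves": [{"grip": 1,"translation": [0.024,0.0087,0],"twist": [0,0,0]},{"grip": 1,"translation": [0.024,0.0087,0],"twist": [0,0,0]},{"grip": 1,"translation": [0.024,0.0087,0],"twist": [0,0,0]},{"grip": 1,"translation": [0.024,0.0087,0],"twist": [0,0,0]},{"grip": 1,"translation": [0.024,0.0087,0],"twist": [0,0,0]},{"grip": 1,"translation": [0.012,0.0044,0],"twist": [0,0,0.07]},{"grip": 1,"translation": [0,0,0],"twist": [0,0,0.1]},{"grip": 1,"translation": [0,0,0],"twist": [0,0,0.1]},{"grip": 1,"translation": [0,0,0],"twist": [0,0,0.1]},{"grip": 1,"translation": [0,0,0],"twist": [0,0,0.1]}]}}

```text
clock: 6.82
eef_pos: [435.4, 309.8, 331.5]
tcp_rot: [-3.139, 0.002, 1.619]
contact_force: [-1.1, -0.3, -0.5]
opening: 0.129
```

Emit:
{"method": "jog_arm", "body": {"moves": [{"grip": 1,"translation": [0,0,0],"twist": [0,0,0.1]},{"grip": 1,"translation": [0,0,0],"twist": [0,0,0.1]},{"grip": 1,"translation": [0,0,0],"twist": [0,0,0.07]},{"grip": 1,"translation": [0,0,0],"twist": [0,0,0.05]},{"grip": 1,"translation": [0,0,0],"twist": [0,0,0]},{"grip": 1,"translation": [0,0,0],"twist": [0,0,0]}]}}

```text
clock: 7.32
eef_pos: [435.7, 309.7, 332.0]
tcp_rot: [-3.14, 0.002, 1.306]
contact_force: [-0.6, -0.0, -2.1]
opening: 0.132
```

```bash
python3 look.py wrist w4; python3 look.py scene sc4; python3 plan.py 436 313 180 1.303; python3 -c "
from h import *
crop('sc4','pics/sc4c.png',280,100,220,165,3)"
```

```text
t7.42 [435.9 309.9 332.6] [-3.141e+00  1.000e-03  1.306e+00] F [ 0.4 -0.2 -0.8] op0.129 q [0.62 0.13 1.7  0.   1.31 0.88]
tool delta mm [  3.1  -0.6 152.6] twist [-0.001  0.001  0.003]
```

View pics/w4.png

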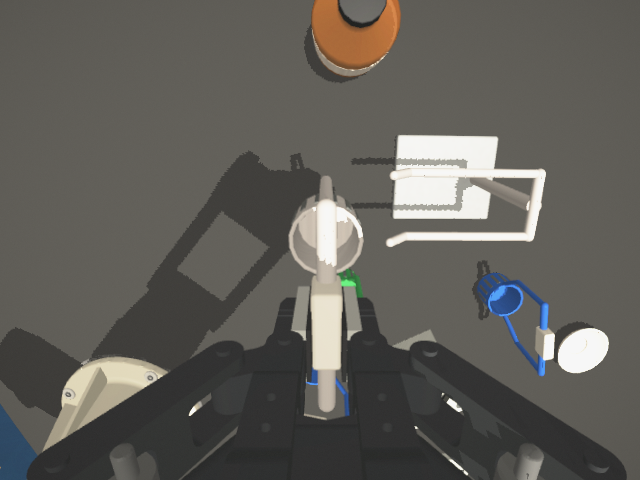

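View pics/sc4c.png

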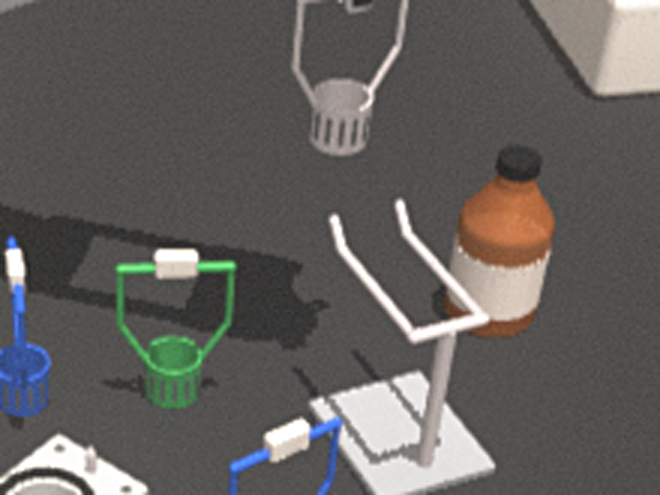

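```bash
python3 -c "
from h import *
crop('w4','pics/w4c.png',380,120,175,135,4.5)"
```

```text
(no output)
```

View pics/w4c.png

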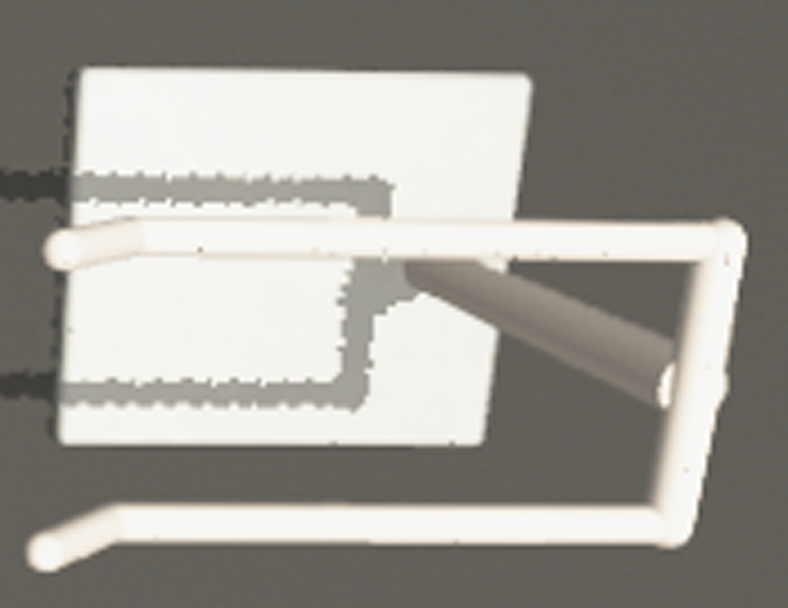

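Run:
```python
from fit import *
W=load("w4");W={k:W[k] for k in W.files}
a=lambda x,y:((x+.5)/4.5-.5+380,(y+.5)/4.5-.5+120)
hk=[(W,(95,30,155),a(725,240)),(W,(95,-30,155),a(673,525)),(W,(-25,30,155),a(138,237)),(W,(-25,-30,155),a(115,522)),(W,(-42,30,175),a(62,248)),(W,(-42,-30,175),a(45,552))]
ft=[(W,(-10,55,12),a(82,68)),(W,(120,55,12),a(530,76)),(W,(120,-55,12),a(485,443)),(W,(-10,-55,12),a(60,443))]
for o in (hk,ft,hk+ft):
    x,rs=fit(o,(530,287,[-.3,0])); print(x.round(3),rs.round(1).tolist())
    c,s=np.cos(x[2]),np.sin(x[2])
    for X in (10,-90): print("hooks",X,x[0]+c*X,x[1]+s*X)
```

```text
[ 5.33147e+02  2.85386e+02 -2.68000e-01] [[-1.3, 0.5], [-1.0, -0.7], [-0.4, -0.4], [0.0, -0.4], [1.7, 0.6], [1.3, 0.1]]
hooks 10 542.7908347391844 282.7390346400636
hooks -90 446.3571089609006 309.2066853200681
[ 5.32631e+02  2.85581e+02 -2.64000e-01] [[-0.5, -0.2], [1.2, -0.8], [-0.0, 0.6], [-0.3, 0.5]]
hooks 10 542.2844930597835 282.9703534063451
hooks -90 445.751911188044 309.07515444324105
[ 5.32975e+02  2.85468e+02 -2.66000e-01] [[-1.5, 0.3], [-1.1, -0.9], [-0.6, -0.4], [-0.1, -0.4], [1.4, 0.7], [1.1, 0.1], [-0.1, -0.2], [1.6, -0.6], [0.1, 0.8], [-0.1, 0.5]]
hooks 10 542.6219750369104 282.83538876655894
hooks -90 446.1505739045208 309.16538617547604
```

Emit:
{"method": "jog_arm", "body": {"moves": [{"grip": 1,"translation": [0.002,0,0.02],"twist": [0,0,0.003]},{"grip": 1,"translation": [0,0,0.025],"twist": [0,0,0]},{"grip": 1,"translation": [0,0,0.025],"twist": [0,0,0]},{"grip": 1,"translation": [0,0,0.025],"twist": [0,0,0]},{"grip": 1,"translation": [0,0,0.025],"twist": [0,0,0]},{"grip": 1,"translation": [0,0,0.02],"twist": [0,0,0]},{"grip": 1,"translation": [0,0,0.01],"twist": [0,0,0]},{"grip": 1,"translation": [0,0,0],"twist": [0,0,0]},{"grip": 1,"translation": [0,0,0],"twist": [0,0,0]}]}}

```text
clock: 8.17
eef_pos: [436.8, 312.1, 183.5]
tcp_rot: [-3.141, 0.0, 1.301]
contact_force: [0.6, 0.4, -1.0]
opening: 0.13
```

```bash
python3 look.py wrist w5; python3 look.py scene sc5; python3 plan.py 542.6 282.8 182 1.305; python3 -c "
from h import *
crop('sc5','pics/sc5c.png',320,100,200,150,4)"
```

```text
t8.27 [437.5 312.6 184.6] [ 3.140e+00 -2.000e-03  1.301e+00] F [-0.2 -0.7 -1. ] op0.126 q [0.62 0.27 1.87 0.   1.   0.89]
tool delta mm [ -0.7 109.2   2.8] twist [ 0.001 -0.002 -0.004]
```

View pics/w5.png

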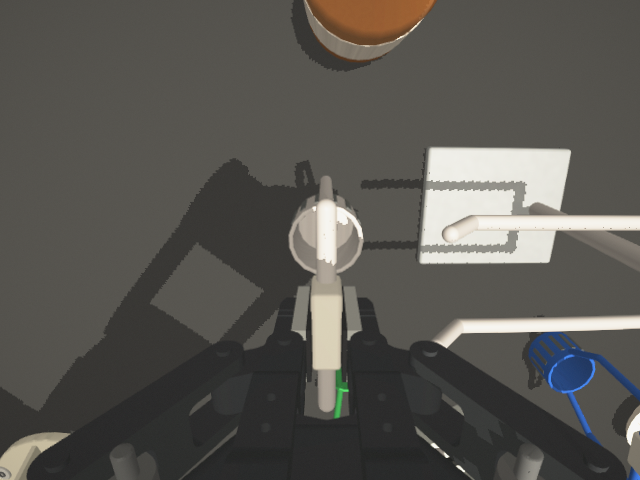

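View pics/sc5c.png

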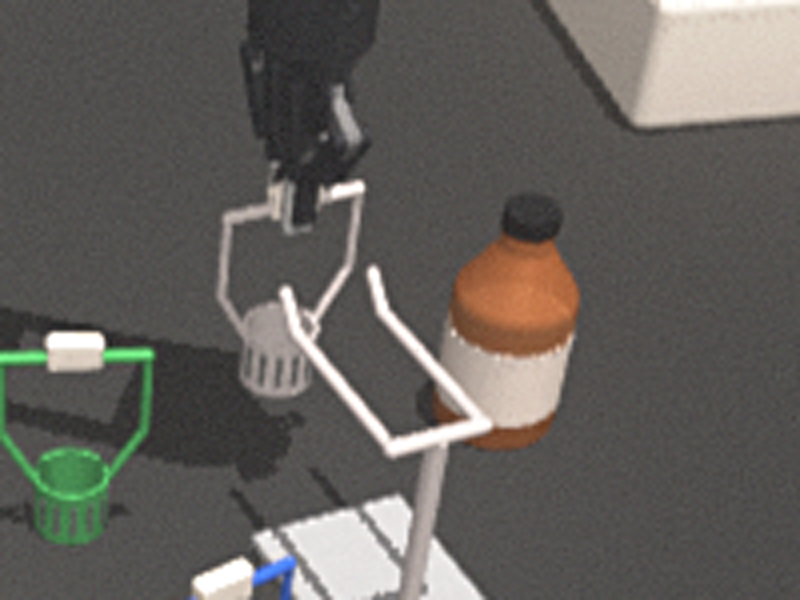

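Emit:
{"method": "jog_arm", "body": {"moves": [{"grip": 1,"translation": [-0.0005,0.012,0],"twist": [0,0,-0.004]},{"grip": 1,"translation": [0,0.018,0],"twist": [0,0,0]},{"grip": 1,"translation": [0,0.018,0],"twist": [0,0,0]},{"grip": 1,"translation": [0,0.018,0],"twist": [0,0,0]},{"grip": 1,"translation": [0,0.018,0],"twist": [0,0,0]},{"grip": 1,"translation": [0,0.015,0],"twist": [0,0,0]},{"grip": 1,"translation": [0,0.01,0],"twist": [0,0,0]},{"grip": 1,"translation": [0,0,0],"twist": [0,0,0]}]}}

```text
clock: 8.93
eef_pos: [544.4, 282.1, 183.5]
tcp_rot: [3.14, -0.001, 1.303]
contact_force: [-0.4, 0.6, -1.4]
opening: 0.131
```

```bash
python3 look.py wrist w6; python3 look.py scene sc6; python3 plan.py 542.6 282.8 150 1.305; python3 -c "
from h import *
crop('sc6','pics/sc6c.png',320,100,200,150,4)"
```

```text
t9.03 [541.8 282.5 183.1] [-3.141  0.     1.304] F [-0.3  0.7 -1.1] op0.130 q [0.48 0.38 1.71 0.   1.05 0.74]
tool delta mm [ 0.5  0.7 33.1] twist [-0.001  0.    -0.001]
```

View pics/w6.png

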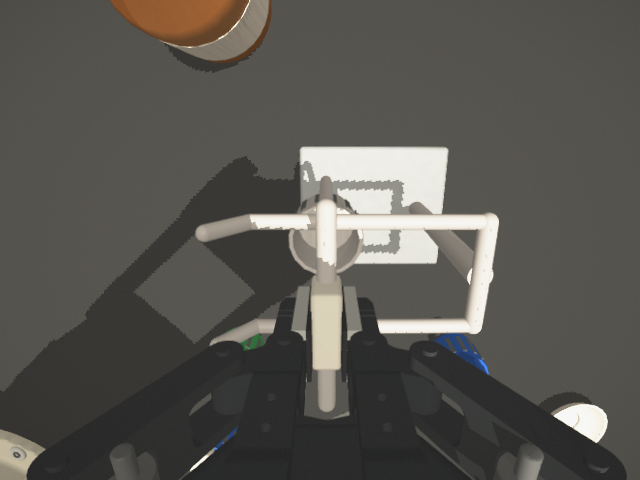

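View pics/sc6c.png

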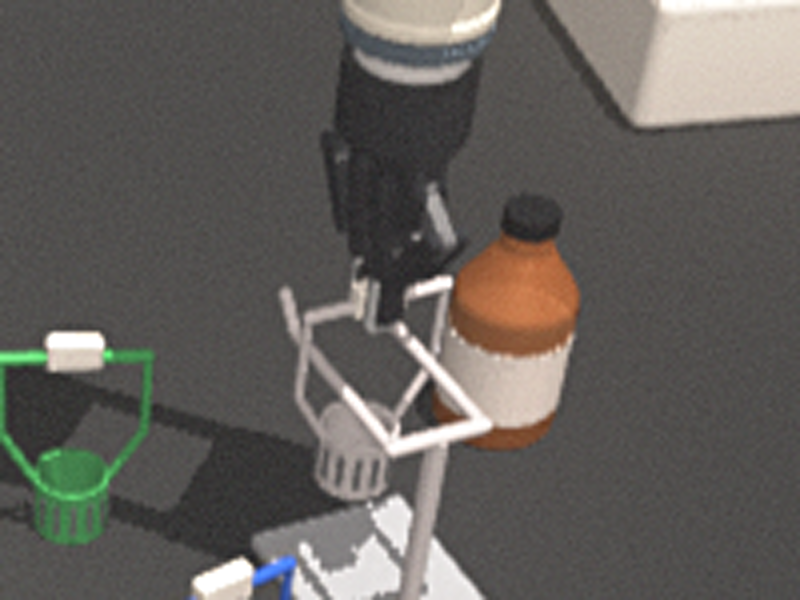

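Emit:
{"method": "jog_arm", "body": {"moves": [{"grip": 1,"translation": [0,0,0.01],"twist": [0,0,0]},{"grip": 1,"translation": [0,0,0.01],"twist": [0,0,0]},{"grip": 1,"translation": [0,0,0.006],"twist": [0,0,0]},{"grip": 1,"translation": [0,0,0.002],"twist": [0,0,0]},{"grip": 1,"translation": [0,0,0],"twist": [0,0,0]},{"grip": 1,"translation": [0,0,0],"twist": [0,0,0]}]}}

```text
clock: 9.53
eef_pos: [541.5, 283.0, 155.1]
tcp_rot: [-3.141, 0.0, 1.305]
contact_force: [0.2, 0.5, -0.7]
opening: 0.126
```

Emit:
{"method": "jog_arm", "body": {"moves": [{"grip": 1,"translation": [0,0,0.002],"twist": [0,0,0]},{"grip": 1,"translation": [0,0,0.001],"twist": [0,0,0]},{"grip": 1,"translation": [0,0,0],"twist": [0,0,0]},{"grip": 1,"translation": [0,0,0],"twist": [0,0,0]}]}}

```text
clock: 9.87
eef_pos: [541.8, 282.9, 152.4]
tcp_rot: [3.141, -0.0, 1.305]
contact_force: [0.4, 0.3, -1.1]
opening: 0.129
```

```bash
python3 plan.py 542.6 282.8 150 1.305
```

```text
t9.87 [541.8 282.9 152.4] [ 3.141 -0.     1.305] F [ 0.4  0.3 -1.1] op0.129 q [0.48 0.41 1.73 0.   0.99 0.74]
tool delta mm [0.1 0.8 2.4] twist [ 0. -0. -0.]
```

Emit:
{"method": "jog_arm", "body": {"moves": [{"grip": 1,"translation": [0,0,0.001],"twist": [0,0,0]},{"grip": 1,"translation": [0,0,0.001],"twist": [0,0,0]},{"grip": 1,"translation": [0,0,0.001],"twist": [0,0,0]},{"grip": 1,"translation": [0,0,0],"twist": [0,0,0]},{"grip": 1,"translation": [0,0,0],"twist": [0,0,0]}]}}

```text
clock: 10.28
eef_pos: [542.0, 282.9, 150.2]
tcp_rot: [3.141, -0.0, 1.305]
contact_force: [-1.8, -1.5, 7.4]
opening: 0.128
```

Contact on the hooks (+7 N). Releasing.

Emit:
{"method": "jog_arm", "body": {"moves": [{"grip": 0.4,"translation": [0,0,0],"twist": [0,0,0]},{"grip": 0.2,"translation": [0,0,0],"twist": [0,0,0]},{"grip": 0,"translation": [0,0,0],"twist": [0,0,0]},{"grip": -0.3,"translation": [0,0,0],"twist": [0,0,0]},{"grip": -0.3,"translation": [0,0,0],"twist": [0,0,0]},{"grip": -0.3,"translation": [0,0,0],"twist": [0,0,0]},{"grip": -0.3,"translation": [0,0,0],"twist": [0,0,0]}]}}

```text
clock: 10.87
eef_pos: [541.7, 282.9, 149.2]
tcp_rot: [-3.141, 0.0, 1.305]
contact_force: [0.9, 0.5, -0.4]
opening: 0.65
```

```bash
python3 look.py wrist w7; python3 look.py scene sc7; python3 plan.py 542.6 282.8 300 1.305; python3 -c "
from h import *
crop('sc7','pics/sc7c.png',320,100,200,150,4)"
```

```text
t10.97 [541.7 282.8 149.2] [-3.142  0.     1.305] F [ 0.5 -0.4  0.1] op0.651 q [0.48 0.42 1.74 0.   0.99 0.74]
tool delta mm [   0.2    0.8 -150.8] twist [-0.  0. -0.]
```

View pics/w7.png

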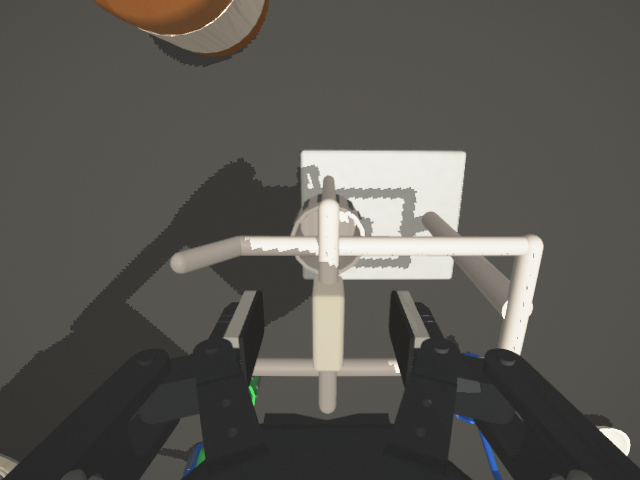

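View pics/sc7c.png

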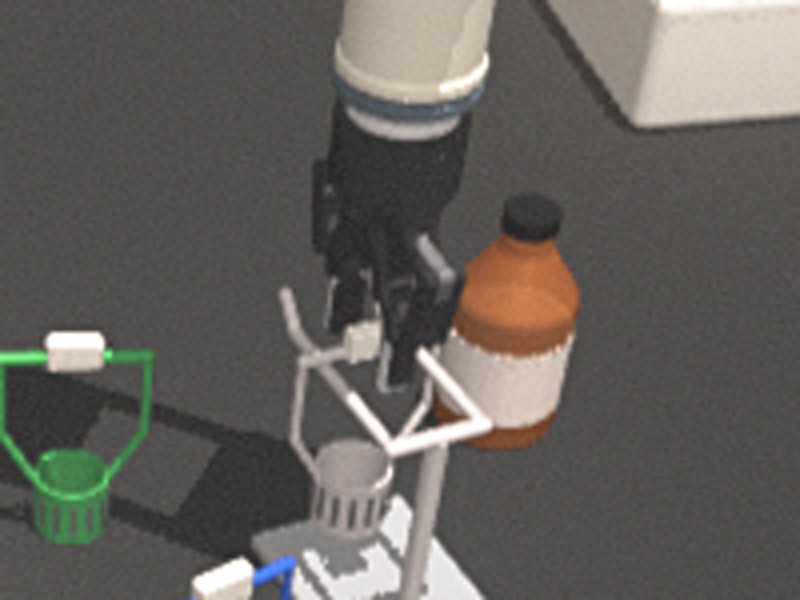

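The bar lies across both hooks, the cup hangs upright and the fingers are clear of it. Going up, then on to the cover.

Emit:
{"method": "jog_arm", "body": {"moves": [{"grip": -0.3,"translation": [0,0,-0.008],"twist": [0,0,0]},{"grip": -0.3,"translation": [0,0,-0.015],"twist": [0,0,0]},{"grip": -0.3,"translation": [0,0,-0.02],"twist": [0,0,0]},{"grip": -0.3,"translation": [0,0,-0.025],"twist": [0,0,0]},{"grip": -0.6,"translation": [0,0,-0.03],"twist": [0,0,0]},{"grip": -1,"translation": [0,0,-0.03],"twist": [0,0,0]},{"grip": -1,"translation": [0,0,-0.022],"twist": [0,0,0]},{"grip": -1,"translation": [0,0,0],"twist": [0,0,0]}]}}

```text
clock: 11.63
eef_pos: [543.9, 283.9, 305.5]
tcp_rot: [3.135, -0.006, 1.305]
contact_force: [0.6, -0.9, 0.7]
opening: 1.0
```

```bash
python3 look.py scene sc8; python3 plan.py 490 -265 300 1.30; python3 -c "
from h import *
crop('sc8','pics/sc8c.png',320,100,200,150,4)"
```

```text
t11.68 [543.  283.5 302.8] [ 3.137 -0.004  1.305] F [ 0.2 -0.2 -0.6] op1.002 q [ 0.48  0.27  1.58 -0.    1.28  0.74]
tool delta mm [-543.1   93.     1.1] twist [ 0.004 -0.004  0.005]
```

View pics/sc8c.png

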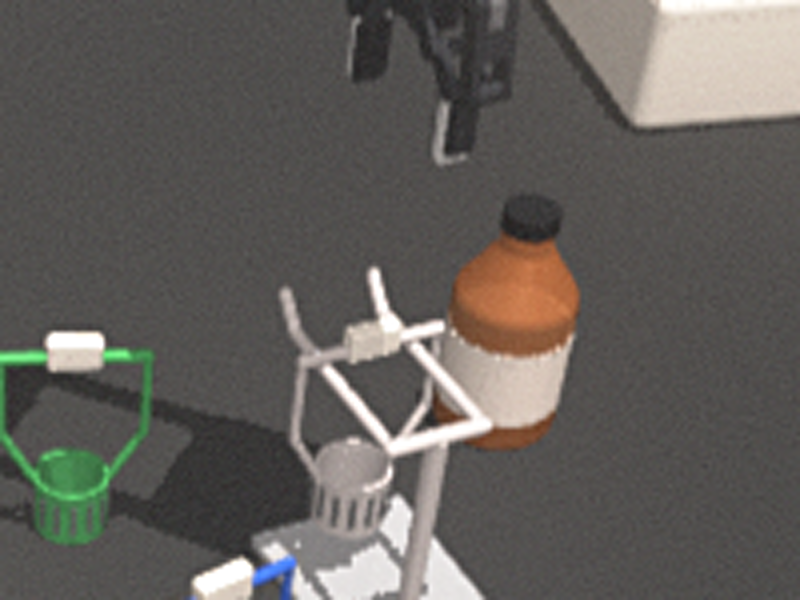

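The basket hangs over both hooks, seen at (365,340) in the crop. Moving to the cover.

Emit:
{"method": "jog_arm", "body": {"moves": [{"grip": -1,"translation": [-0.02,0.003,0],"twist": [0,0,0]},{"grip": -1,"translation": [-0.028,0.005,0],"twist": [0,0,0]},{"grip": -1,"translation": [-0.028,0.005,0],"twist": [0,0,0]},{"grip": -1,"translation": [-0.028,0.005,0],"twist": [0,0,0]},{"grip": -1,"translation": [-0.028,0.005,0],"twist": [0,0,0]},{"grip": -1,"translation": [-0.028,0.005,0],"twist": [0,0,0]},{"grip": -1,"translation": [-0.028,0.005,0],"twist": [0,0,0]},{"grip": -1,"translation": [-0.028,0.005,0],"twist": [0,0,0]},{"grip": -1,"translation": [-0.028,0.005,0],"twist": [0,0,0]},{"grip": -1,"translation": [-0.028,0.005,0],"twist": [0,0,0]}]}}

```text
clock: 12.52
eef_pos: [515.6, 6.4, 298.5]
tcp_rot: [-3.14, 0.0, 1.305]
contact_force: [0.6, 0.1, 0.8]
opening: 1.006
```

Emit:
{"method": "jog_arm", "body": {"moves": [{"grip": -1,"translation": [-0.028,0.005,0],"twist": [0,0,0]},{"grip": -1,"translation": [-0.028,0.005,0],"twist": [0,0,0]},{"grip": -1,"translation": [-0.028,0.005,0],"twist": [0,0,0]},{"grip": -1,"translation": [-0.028,0.005,0],"twist": [0,0,0]},{"grip": -1,"translation": [-0.028,0.005,0],"twist": [0,0,0]},{"grip": -1,"translation": [-0.028,0.005,0],"twist": [0,0,0]},{"grip": -1,"translation": [-0.028,0.005,0],"twist": [0,0,0]},{"grip": -1,"translation": [-0.028,0.005,0],"twist": [0,0,0]},{"grip": -1,"translation": [-0.019,0,0],"twist": [0,0,0]},{"grip": -1,"translation": [0,0,0],"twist": [0,0,0]}]}}

```text
clock: 13.35
eef_pos: [490.0, -240.0, 298.3]
tcp_rot: [-3.14, 0.001, 1.302]
contact_force: [-0.1, 0.6, 0.8]
opening: 0.999
```

Emit:
{"method": "jog_arm", "body": {"moves": [{"grip": -1,"translation": [0,0,0],"twist": [0,0,0]},{"grip": -1,"translation": [0,0,0],"twist": [0,0,0]}]}}

```text
clock: 13.52
eef_pos: [490.9, -236.6, 298.6]
tcp_rot: [-3.14, -0.001, 1.304]
contact_force: [0.2, 0.1, -0.4]
opening: 0.996
```

```bash
python3 look.py wrist w9; python3 plan.py 490 -296 120 1.30
```

```text
t13.57 [ 491.2 -236.3  298.9] [-3.141e+00 -1.000e-03  1.305e+00] F [ 0.5 -0.3 -1. ] op1.001 q [-0.45  0.17  1.73  0.    1.25 -0.19]
tool delta mm [-58.   14.7 178.8] twist [-0.001 -0.001  0.005]
```

View pics/w9.png

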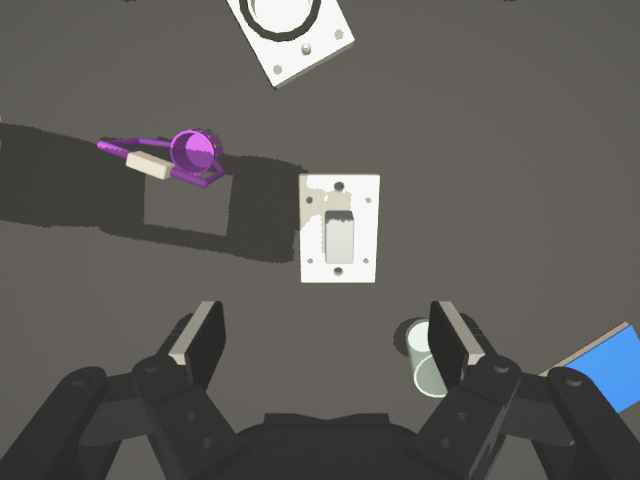

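Run:
```python
from h import *
crop("w9","pics/w9c.png",290,165,100,125,6)
```

```text
(no output)
```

View pics/w9c.png

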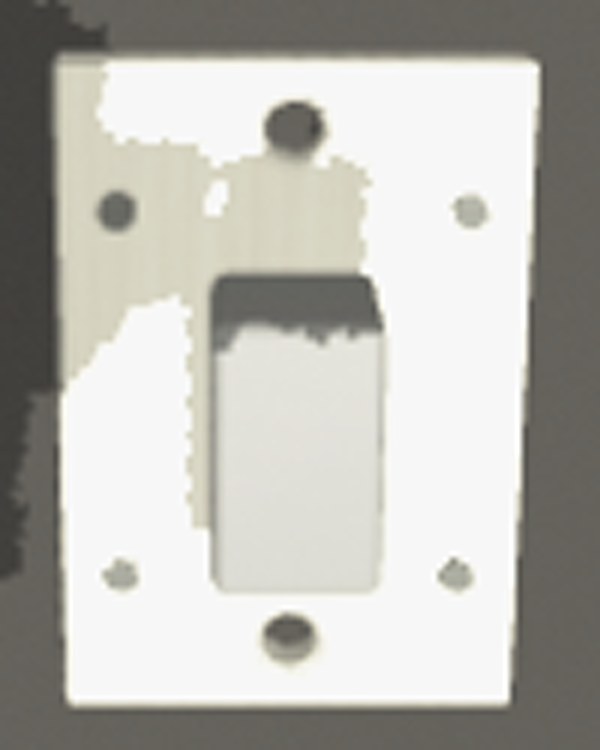

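Run:
```python
from fit import *
W=load("w9");W={k:W[k] for k in W.files}
a=lambda x,y:((x+.5)/6-.5+290,(y+.5)/6-.5+165)
o=[(W,(-48,70,14),a(53,60)),(W,(48,70,14),a(541,63)),(W,(48,-70,14),a(511,706)),(W,(-48,-70,14),a(67,706)),(W,(0,56,14),a(294,128)),(W,(0,-56,14),a(289,637))]
x,rs=fit(o,(490,-296,[-.3,0])); print(x.round(3),rs.round(1).tolist())
b=[(W,(17,-28,56),a(379,592)),(W,(-17,-28,56),a(214,591)),(W,(-17,28,14),a(213,278))]
x,rs=fit(b[:2],(490,-296,[-.3,0])); print(x.round(3),rs.round(1).tolist())
```

```text
[ 4.90830e+02 -2.96392e+02 -2.68000e-01] [[0.5, 0.3], [-0.7, -0.0], [-0.8, -1.2], [0.5, -1.3], [0.3, 0.6], [0.0, 0.6]]
[ 4.91232e+02 -2.94894e+02 -2.73000e-01] [[0.8, 0.0], [-0.8, -0.0]]
```

```bash
python3 plan.py 490.9 -296.1 60 1.302
```

```text
t13.57 [ 491.2 -236.3  298.9] [-3.141e+00 -1.000e-03  1.305e+00] F [ 0.5 -0.3 -1. ] op1.001 q [-0.45  0.17  1.73  0.    1.25 -0.19]
tool delta mm [-57.9  15.7 238.8] twist [-0.001 -0.001  0.003]
```

Emit:
{"method": "jog_arm", "body": {"moves": [{"grip": -1,"translation": [-0.02,0.005,0],"twist": [0,0,0.003]},{"grip": -1,"translation": [-0.02,0.005,0.02],"twist": [0,0,0]},{"grip": -1,"translation": [-0.018,0.006,0.03],"twist": [0,0,0]},{"grip": -1,"translation": [0,0,0.035],"twist": [0,0,0]},{"grip": -1,"translation": [0,0,0.035],"twist": [0,0,0]},{"grip": -1,"translation": [0,0,0.035],"twist": [0,0,0]},{"grip": -1,"translation": [0,0,0.025],"twist": [0,0,0]},{"grip": -1,"translation": [0,0,0.015],"twist": [0,0,0]},{"grip": -1,"translation": [0,0,0],"twist": [0,0,0]},{"grip": -1,"translation": [0,0,0],"twist": [0,0,0]}]}}

```text
clock: 14.4
eef_pos: [491.3, -296.2, 103.9]
tcp_rot: [-3.14, -0.001, 1.303]
contact_force: [0.2, -0.0, 0.1]
opening: 1.002
```

```bash
python3 look.py wrist w10; python3 plan.py 490.9 -296.1 22 1.302
```

```text
t14.45 [ 492.1 -296.9  105. ] [3.141 0.    1.303] F [-0.  -0.2  1. ] op1.001 q [-0.55  0.43  1.85  0.    0.87 -0.28]
tool delta mm [ 0.4 -1.4 83. ] twist [0.    0.    0.001]
```

View pics/w10.png

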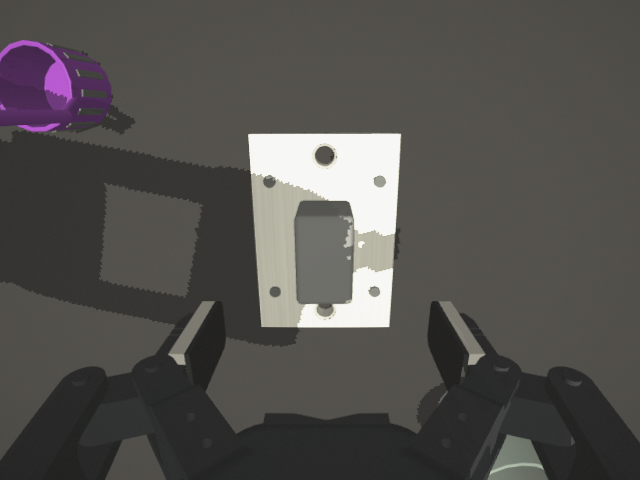

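Emit:
{"method": "jog_arm", "body": {"moves": [{"grip": -1,"translation": [0,-0.001,0.02],"twist": [0,0,0]},{"grip": -1,"translation": [0,0,0.025],"twist": [0,0,0]},{"grip": -1,"translation": [0,0,0.02],"twist": [0,0,0]},{"grip": -1,"translation": [0,0,0.012],"twist": [0,0,0]},{"grip": -1,"translation": [0,0,0.006],"twist": [0,0,0]},{"grip": -1,"translation": [0,0,0],"twist": [0,0,0]},{"grip": -1,"translation": [0,0,0],"twist": [0,0,0]},{"grip": -1,"translation": [0,0,0],"twist": [0,0,0]}]}}

```text
clock: 15.12
eef_pos: [491.3, -297.6, 22.6]
tcp_rot: [3.14, 0.001, 1.302]
contact_force: [0.2, -1.1, 0.9]
opening: 1.001
```

```bash
python3 plan.py 490.9 -296.1 22 1.302
```

```text
t15.12 [ 491.3 -297.6   22.6] [3.140e+00 1.000e-03 1.302e+00] F [ 0.2 -1.1  0.9] op1.001 q [-0.55  0.55  1.88  0.    0.71 -0.28]
tool delta mm [ 1.3 -0.8  0.6] twist [ 0.002  0.001 -0.   ]
```

Emit:
{"method": "jog_arm", "body": {"moves": [{"grip": -1,"translation": [0.001,-0.0008,0],"twist": [0,0,0]},{"grip": 0,"translation": [0,0,0],"twist": [0,0,0]},{"grip": 1,"translation": [0,0,0],"twist": [0,0,0]},{"grip": 1,"translation": [0,0,0],"twist": [0,0,0]},{"grip": 1,"translation": [0,0,0],"twist": [0,0,0]},{"grip": 1,"translation": [0,0,0],"twist": [0,0,0]},{"grip": 1,"translation": [0,0,0],"twist": [0,0,0]},{"grip": 1,"translation": [0,0,0],"twist": [0,0,0]},{"grip": 1,"translation": [0,0,0],"twist": [0,0,0]},{"grip": 1,"translation": [0,0,0],"twist": [0,0,0]}], "squeeze": 90}}

```text
clock: 15.95
eef_pos: [490.2, -296.1, 21.7]
tcp_rot: [3.141, 0.0, 1.302]
contact_force: [0.2, 0.1, 5.4]
opening: 0.385
```

```bash
python3 look.py wrist w11; python3 plan.py 490.9 -296.1 120 1.302
```

```text
t16.00 [ 490.2 -296.1   21.7] [3.141 0.    1.302] F [0.2 0.6 6.4] op0.389 q [-0.55  0.55  1.89 -0.    0.7  -0.28]
tool delta mm [  0.2   0.7 -98.3] twist [ 0.001  0.    -0.   ]
```

View pics/w11.png

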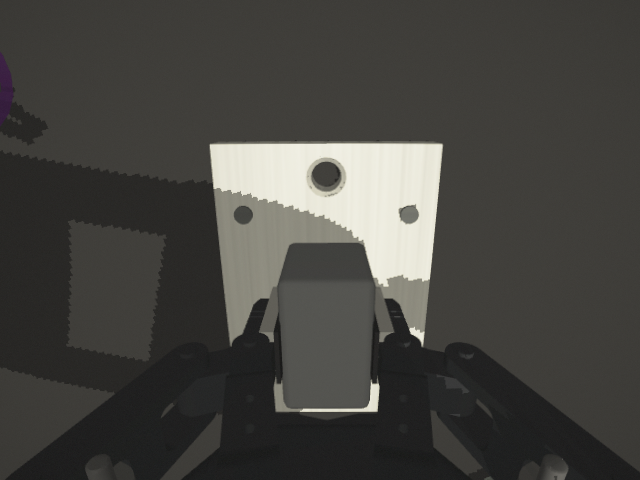

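Emit:
{"method": "jog_arm", "body": {"moves": [{"grip": 1,"translation": [0,0,-0.005],"twist": [0,0,0]},{"grip": 1,"translation": [0,0,-0.01],"twist": [0,0,0]},{"grip": 1,"translation": [0,0,-0.015],"twist": [0,0,0]},{"grip": 1,"translation": [0,0,-0.02],"twist": [0,0,0]},{"grip": 1,"translation": [0,0,-0.02],"twist": [0,0,0]},{"grip": 1,"translation": [0,0,-0.02],"twist": [0,0,0]},{"grip": 1,"translation": [0,0,-0.02],"twist": [0,0,0]},{"grip": 1,"translation": [0,0,-0.02],"twist": [0,0,0]},{"grip": 1,"translation": [0,0,0],"twist": [0,0,0]},{"grip": 1,"translation": [0,0,0],"twist": [0,0,0]}]}}

```text
clock: 16.83
eef_pos: [490.2, -296.1, 152.1]
tcp_rot: [3.14, 0.001, 1.302]
contact_force: [-0.6, 0.1, -4.5]
opening: 0.388
```

```bash
python3 plan.py 530 -183 150 1.788
```

```text
t16.83 [ 490.2 -296.1  152.1] [3.140e+00 1.000e-03 1.302e+00] F [-0.6  0.1 -4.5] op0.388 q [-0.55  0.36  1.82 -0.    0.96 -0.28]
tool delta mm [119.6   8.3   2.1] twist [ 0.002  0.001 -0.486]
```

Emit:
{"method": "jog_arm", "body": {"moves": [{"grip": 1,"translation": [0.01,0.001,0],"twist": [0,0,0]},{"grip": 1,"translation": [0.022,0.0015,0],"twist": [0,0,0]},{"grip": 1,"translation": [0.022,0.0015,0],"twist": [0,0,0]},{"grip": 1,"translation": [0.022,0.0015,0],"twist": [0,0,0]},{"grip": 1,"translation": [0.022,0.0015,0],"twist": [0,0,0]},{"grip": 1,"translation": [0.022,0.0015,0],"twist": [0,0,-0.046]},{"grip": 1,"translation": [0,0,0],"twist": [0,0,-0.08]},{"grip": 1,"translation": [0,0,0],"twist": [0,0,-0.08]},{"grip": 1,"translation": [0,0,0],"twist": [0,0,-0.08]},{"grip": 1,"translation": [0,0,0],"twist": [0,0,-0.08]}]}}

```text
clock: 17.67
eef_pos: [528.9, -181.1, 149.3]
tcp_rot: [-3.139, -0.002, 1.672]
contact_force: [0.4, -0.2, -4.0]
opening: 0.39
```

Emit:
{"method": "jog_arm", "body": {"moves": [{"grip": 1,"translation": [0,0,0],"twist": [0,0,-0.08]},{"grip": 1,"translation": [0,0,0],"twist": [0,0,-0.04]},{"grip": 1,"translation": [0,0,0],"twist": [0,0,0]},{"grip": 1,"translation": [0,0,0],"twist": [0,0,0]},{"grip": 1,"translation": [0,0,0],"twist": [0,0,0]}]}}

```text
clock: 18.08
eef_pos: [529.5, -182.0, 150.3]
tcp_rot: [-3.14, -0.001, 1.786]
contact_force: [-0.3, -0.4, -3.0]
opening: 0.387
```

```bash
python3 look.py wrist w12; python3 plan.py 530 -183 150 1.788;  python3 -c "
from h import *
crop('w12','pics/w12a.png',240,0,160,130,5)
crop('w12','pics/w12b.png',200,130,250,110,3)"
```

```text
t18.13 [ 529.6 -182.1  150.6] [-3.141e+00 -1.000e-03  1.787e+00] F [ 0.2  1.6 -4. ] op0.387 q [-0.33  0.35  1.85  0.    0.95 -0.55]
tool delta mm [-1.   0.2  0.6] twist [-0.001 -0.001 -0.001]
```

View pics/w12.png

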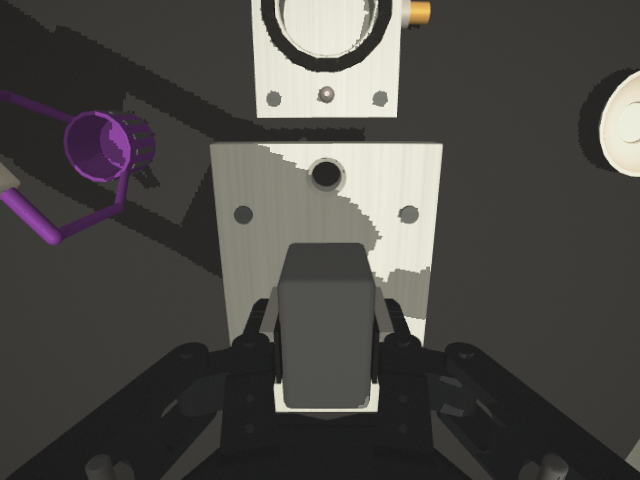

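View pics/w12a.png

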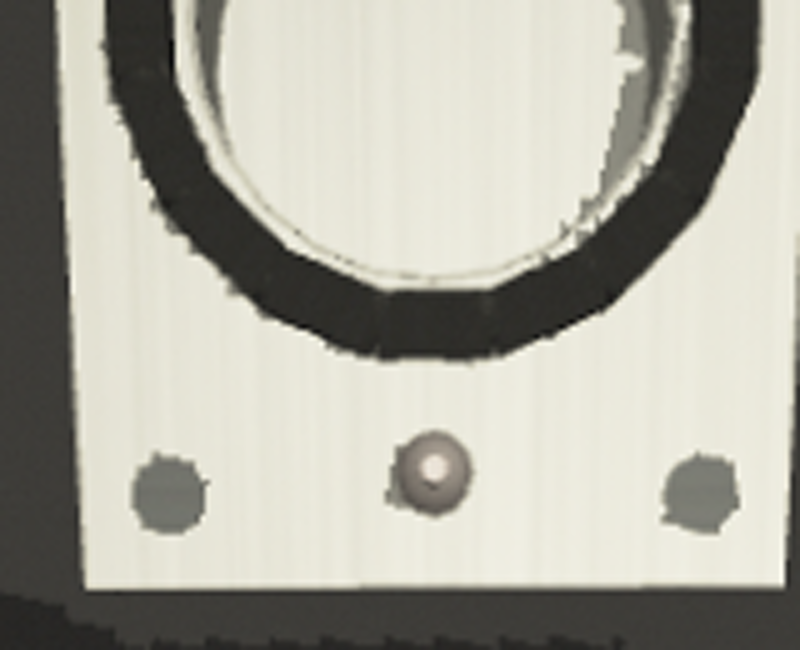

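View pics/w12b.png

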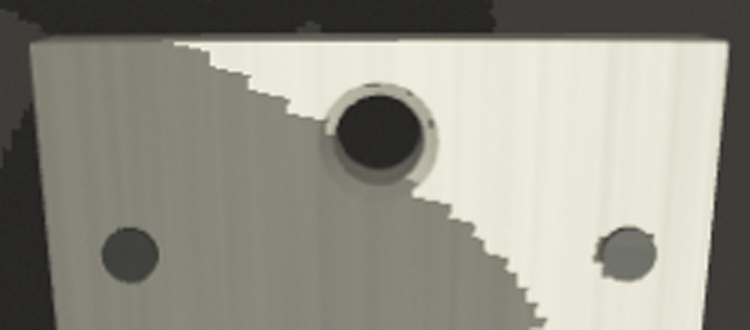

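Run:
```python
from fit import *
W=load("w12");W={k:W[k] for k in W.files}
a=lambda x,y:((x+.5)/5-.5+240,(y+.5)/5-.5)
b=lambda x,y:((x+.5)/3-.5+200,(y+.5)/3-.5+130)
H=150.6-7.7
psi=1.787; tx=np.array([np.cos(psi),np.sin(psi)]);ty=np.array([np.sin(psi),-np.cos(psi)])
T=np.array([529.6,-182.1])
def L(n,p,h):
    X=onplane(W,*p,h)[:2]; print(n,X.round(1),"tool",round((X-T)@tx,1),round((X-T)@ty,1)); return X
L("hole",b(379.5,140),H); A=L("cornL",b(30,42),H);B=L("cornR",b(728,42),H); print(np.linalg.norm(A-B),"yaw",np.arctan2(*(B-A)[::-1]))
L("dowel",a(434,469),60);A=L("cL",a(85,588),36);B=L("cR",a(785,586),36); print(np.linalg.norm(A-B),"yaw",np.arctan2(*(B-A)[::-1]))
L("screwL",a(169,494),36);L("screwR",a(702,493),36)
L("cscrewL",b(130,255),H);L("cscrewR",b(627,255),H)
E=[(W,(48,-70,36),a(785,586)),(W,(-48,-70,36),a(85,588)),(W,(0,-56,60),a(434,469))]
x,rs=fit(E,(498,-36,[.2])); print("cell",x.round(3),rs.round(1).tolist())
C=[(W,(0,56,H),b(379.5,140)),(W,(-48,70,H),b(30,42)),(W,(48,70,H),b(728,42))]
x2,rs=fit(C,(530,-182,[.2])); print("cover",x2.round(3),rs.round(1).tolist())
d=x[:2]-x2[:2]; print("delta tool", d@tx,d@ty,"dyaw",x[2]-x2[2], "target TCP",T+d)
```

```text
hole [ 518.  -127.3] tool 56.0 0.5
cornL [ 467.9 -124.2] tool 69.8 -47.9
cornR [ 562.1 -103.6] tool 69.7 48.6
96.48402218761831 yaw 0.21588763775237824
dowel [510.  -90.5] tool 93.7 0.5
cL [ 465.9 -114.6] tool 79.6 -47.7
cR [560.3 -93.6] tool 79.9 49.0
96.7079626781787 yaw 0.21861356415774122
screwL [ 475.1 -100. ] tool 91.9 -35.6
screwR [546.  -84.3] tool 92.0 37.0
cscrewL [ 486.  -151.6] tool 39.2 -36.0
cscrewR [ 557. -136.] tool 39.2 36.6
cell [ 4.97873e+02 -3.57870e+01  2.19000e-01] [[-0.6, 0.0], [0.5, 0.0], [0.1, -0.1]]
cover [ 5.30023e+02 -1.82192e+02  2.16000e-01] [[-0.1, 0.3], [0.6, -0.2], [-0.5, -0.2]]
delta tool 149.89362777224179 0.006426820434828102 dyaw 0.0027658600003493405 target TCP [497.45061145 -35.69468417]
```

Emit:
{"method": "jog_arm", "body": {"moves": [{"grip": 1,"translation": [0.01,0,0],"twist": [0,0,-0.003]},{"grip": 1,"translation": [0.02,0,0],"twist": [0,0,0]},{"grip": 1,"translation": [0.024,0,0],"twist": [0,0,0]},{"grip": 1,"translation": [0.024,0,0],"twist": [0,0,0]},{"grip": 1,"translation": [0.024,0,0],"twist": [0,0,0]},{"grip": 1,"translation": [0.024,0,0],"twist": [0,0,0]},{"grip": 1,"translation": [0.0145,0,0],"twist": [0,0,0]},{"grip": 1,"translation": [0.009,0,0],"twist": [0,0,0]},{"grip": 1,"translation": [0,0,0],"twist": [0,0,0]},{"grip": 1,"translation": [0,0,0],"twist": [0,0,0]}]}}

```text
clock: 18.97
eef_pos: [497.5, -36.3, 151.4]
tcp_rot: [3.141, 0.0, 1.792]
contact_force: [-0.1, -0.5, -3.9]
opening: 0.383
```

Emit:
{"method": "jog_arm", "body": {"moves": [{"grip": 1,"translation": [0,0,0.015],"twist": [0,0,0]},{"grip": 1,"translation": [0,0,0.02],"twist": [0,0,0]},{"grip": 1,"translation": [0,0,0.015],"twist": [0,0,0]},{"grip": 1,"translation": [0,0,0.01],"twist": [0,0,0]},{"grip": 1,"translation": [0,0,0],"twist": [0,0,0]},{"grip": 1,"translation": [0,0,0],"twist": [0,0,0]},{"grip": 1,"translation": [0,0,0],"twist": [0,0,0]},{"grip": 1,"translation": [0,0,0],"twist": [0,0,0]}]}}

```text
clock: 19.63
eef_pos: [498.2, -36.8, 92.2]
tcp_rot: [3.14, 0.001, 1.791]
contact_force: [-0.0, -0.2, -3.8]
opening: 0.386
```

```bash
python3 look.py wrist w13; python3 look.py scene sc13; python3 plan.py 497.5 -35.8 86 1.790;  python3 -c "
from h import *
crop('w13','pics/w13a.png',280,140,100,80,7)
crop('sc13','pics/sc13c.png',230,200,130,110,6)"
```

```text
t19.73 [498.  -36.7  92.1] [3.14  0.    1.791] F [ 0.5  0.4 -3.6] op0.386 q [-0.08  0.35  2.02  0.    0.78 -0.3 ]
tool delta mm [ 1.  -0.3  6.1] twist [0.001 0.    0.001]
```

View pics/w13a.png

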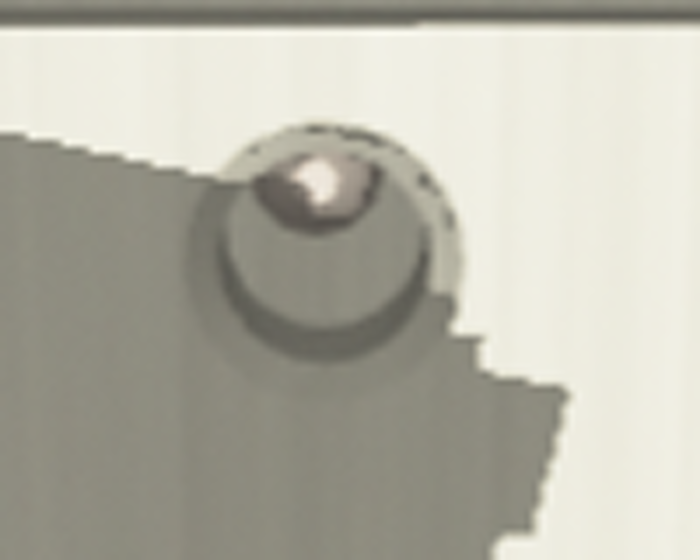

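View pics/sc13c.png

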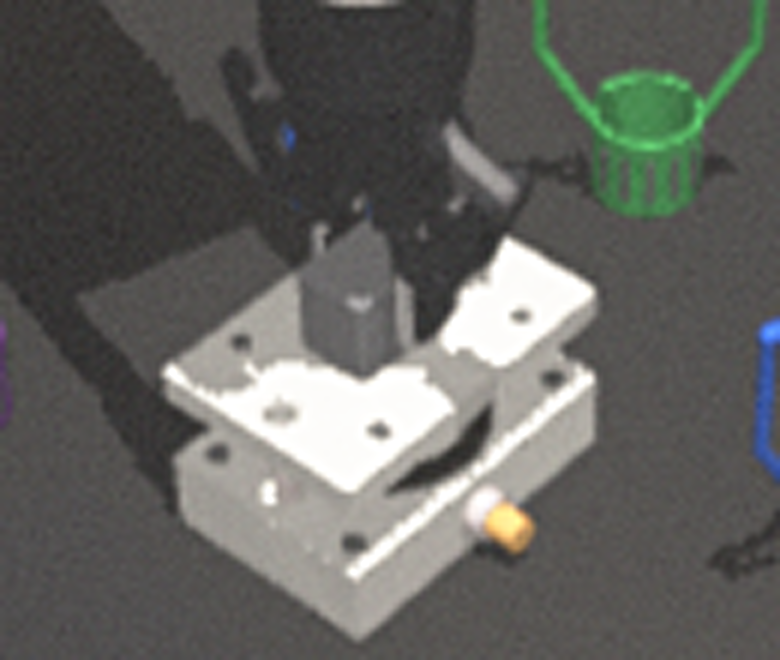

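Run:
```python
from fit import *
W=load("w13");W={k:W[k] for k in W.files}
a=lambda x,y:((x+.5)/7-.5+280,(y+.5)/7-.5+140)
psi=1.791; tx=np.array([np.cos(psi),np.sin(psi)]);ty=np.array([np.sin(psi),-np.cos(psi)]);T=np.array([498.0,-36.7])
for n,p,h in [("mouth",(324.5,258),84.4),("nose",(320,182),60),("nose59",(320,182),59)]:
    X=onplane(W,*a(*p),h)[:2]; print(n,((X-T)@tx).round(2),((X-T)@ty).round(2))
```

```text
mouth 55.56 0.66
nose 56.83 0.37
nose59 56.69 0.37
```

Emit:
{"method": "jog_arm", "body": {"moves": [{"grip": 1,"translation": [0.001,-0.0003,0],"twist": [0,0,0]},{"grip": 1,"translation": [0,0,0.004],"twist": [0,0,0]},{"grip": 1,"translation": [0,0,0.004],"twist": [0,0,0]},{"grip": 1,"translation": [0,0,0],"twist": [0,0,0]},{"grip": 1,"translation": [0,0,0],"twist": [0,0,0]},{"grip": 1,"translation": [0,0,0],"twist": [0,0,0]}]}}

```text
clock: 20.23
eef_pos: [496.8, -35.7, 83.1]
tcp_rot: [-3.141, -0.0, 1.791]
contact_force: [0.2, 0.3, -3.1]
opening: 0.388
```

```bash
python3 look.py wrist w14; python3 plan.py 497.5 -35.8 58 1.790;  python3 -c "
from h import *
crop('w14','pics/w14a.png',280,140,100,80,7)"
```

```text
t20.28 [496.9 -35.7  83.2] [-3.141 -0.     1.791] F [-0.6  0.7 -4.1] op0.385 q [-0.07  0.36  2.02  0.    0.76 -0.29]
tool delta mm [-0.3  0.6 25.2] twist [-0.    -0.     0.001]
```

View pics/w14a.png

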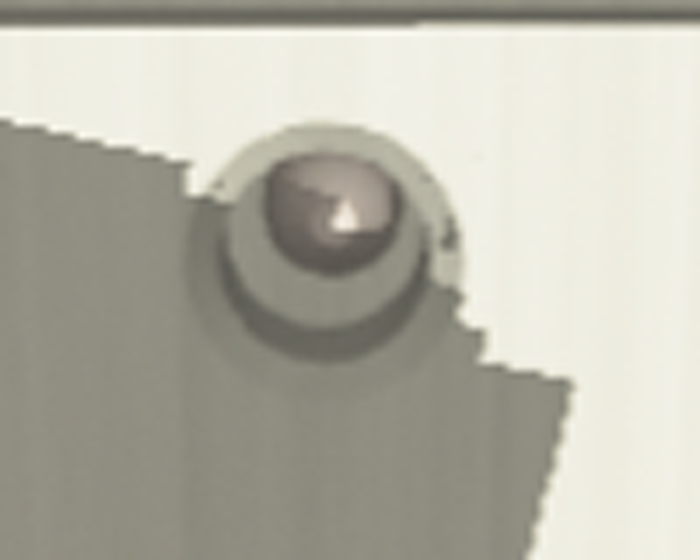

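Emit:
{"method": "jog_arm", "body": {"moves": [{"grip": 1,"translation": [0,0,0],"twist": [0,0,0]},{"grip": 1,"translation": [0,0,0],"twist": [0,0,0]},{"grip": 1,"translation": [0,0,0],"twist": [0,0,0]},{"grip": 1,"translation": [0,0,0],"twist": [0,0,0]}]}}

```text
clock: 20.62
eef_pos: [496.9, -35.7, 83.3]
tcp_rot: [3.142, 0.0, 1.791]
contact_force: [-0.1, 0.7, -3.9]
opening: 0.385
```

```bash
python3 plan.py 497.5 -35.8 58 1.790
```

```text
t20.62 [496.9 -35.7  83.3] [3.142 0.    1.791] F [-0.1  0.7 -3.9] op0.385 q [-0.07  0.36  2.02 -0.    0.76 -0.29]
tool delta mm [-0.3  0.6 25.3] twist [0.    0.    0.001]
```

Shift +0.6 mm in tool y, then descend gently over the noses.

Emit:
{"method": "jog_arm", "body": {"moves": [{"grip": 1,"translation": [-0.0002,0.0006,0],"twist": [0,0,0]},{"grip": 1,"translation": [0,0,0.003],"twist": [0,0,0]},{"grip": 1,"translation": [0,0,0.003],"twist": [0,0,0]},{"grip": 1,"translation": [0,0,0.002],"twist": [0,0,0]},{"grip": 1,"translation": [0,0,0],"twist": [0,0,0]},{"grip": 1,"translation": [0,0,0],"twist": [0,0,0]},{"grip": 1,"translation": [0,0,0],"twist": [0,0,0]}]}}

```text
clock: 21.2
eef_pos: [497.5, -35.7, 75.2]
tcp_rot: [-3.141, -0.0, 1.791]
contact_force: [-0.3, -1.1, -4.0]
opening: 0.387
```

```bash
python3 look.py wrist w15; python3 plan.py 497.5 -35.8 58 1.790;  python3 -c "
from h import *
crop('w15','pics/w15a.png',280,140,100,80,7)"
```

```text
t21.25 [497.5 -35.7  75.3] [3.142 0.    1.791] F [ 0.5  0.5 -3.4] op0.383 q [-0.07  0.38  2.03  0.    0.74 -0.29]
tool delta mm [-0.1 -0.  17.3] twist [0.    0.    0.001]
```

View pics/w15a.png

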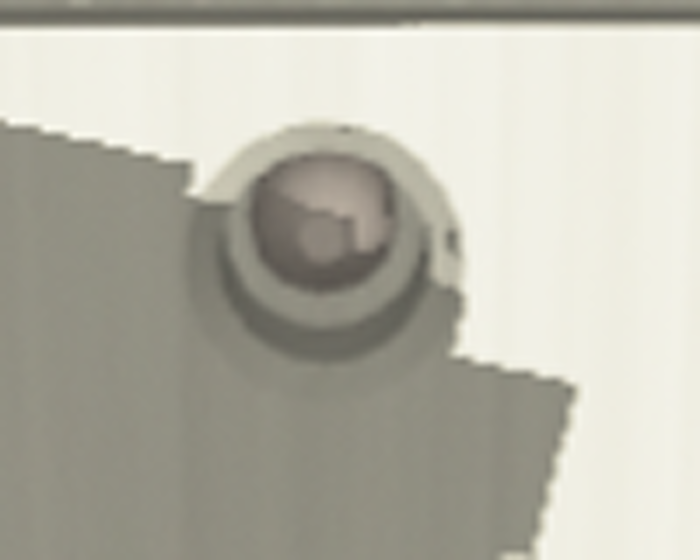

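The dowel sits centred in the hole at (322,220) and no force has built up. Going on.

Emit:
{"method": "jog_arm", "body": {"moves": [{"grip": 1,"translation": [0,0,0.003],"twist": [0,0,0]},{"grip": 1,"translation": [0,0,0.003],"twist": [0,0,0]},{"grip": 1,"translation": [0,0,0.002],"twist": [0,0,0]},{"grip": 1,"translation": [0,0,0.002],"twist": [0,0,0]},{"grip": 1,"translation": [0,0,0],"twist": [0,0,0]},{"grip": 1,"translation": [0,0,0],"twist": [0,0,0]}]}}

```text
clock: 21.75
eef_pos: [497.3, -35.7, 65.1]
tcp_rot: [-3.141, -0.0, 1.791]
contact_force: [-0.1, 0.9, -4.1]
opening: 0.387
```

Emit:
{"method": "jog_arm", "body": {"moves": [{"grip": 1,"translation": [0,0,0.002],"twist": [0,0,0]},{"grip": 1,"translation": [0,0,0.002],"twist": [0,0,0]},{"grip": 1,"translation": [0,0,0],"twist": [0,0,0]},{"grip": 1,"translation": [0,0,0],"twist": [0,0,0]}]}}

```text
clock: 22.08
eef_pos: [497.8, -35.7, 61.7]
tcp_rot: [3.141, 0.0, 1.791]
contact_force: [-2.3, -0.5, 5.7]
opening: 0.385
```

Emit:
{"method": "jog_arm", "body": {"moves": [{"grip": 1,"translation": [0,0,0.001],"twist": [0,0,0]},{"grip": 1,"translation": [0,0,0.001],"twist": [0,0,0]},{"grip": 1,"translation": [0,0,0.001],"twist": [0,0,0]},{"grip": 1,"translation": [0,0,0],"twist": [0,0,0]},{"grip": 1,"translation": [0,0,0],"twist": [0,0,0]}]}}

```text
clock: 22.5
eef_pos: [497.8, -35.8, 58.9]
tcp_rot: [3.141, 0.0, 1.791]
contact_force: [-3.4, 0.0, 7.9]
opening: 0.383
```

Emit:
{"method": "jog_arm", "body": {"moves": [{"grip": 1,"translation": [0,0,0.001],"twist": [0,0,0]},{"grip": 1,"translation": [0,0,0.001],"twist": [0,0,0]},{"grip": 1,"translation": [0,0,0],"twist": [0,0,0]},{"grip": 1,"translation": [0,0,0],"twist": [0,0,0]}]}}

```text
clock: 22.83
eef_pos: [497.8, -35.8, 57.6]
tcp_rot: [3.141, 0.0, 1.791]
contact_force: [-5.1, -0.1, 19.0]
opening: 0.384
```

Emit:
{"method": "jog_arm", "body": {"moves": [{"grip": 1,"translation": [0,0,0.0004],"twist": [0,0,0]},{"grip": 1,"translation": [0,0,0],"twist": [0,0,0]},{"grip": 1,"translation": [0,0,0],"twist": [0,0,0]},{"grip": 1,"translation": [0,0,0],"twist": [0,0,0]},{"grip": 1,"translation": [0,0,0],"twist": [0,0,0]},{"grip": 1,"translation": [0,0,0],"twist": [0,0,0]},{"grip": 1,"translation": [0,0,0],"twist": [0,0,0]},{"grip": 1,"translation": [0,0,0],"twist": [0,0,0]}]}}

```text
clock: 23.5
eef_pos: [497.8, -35.8, 57.6]
tcp_rot: [3.141, 0.0, 1.791]
contact_force: [-7.5, 0.4, 24.3]
opening: 0.387
```

```bash
python3 look.py scene sc16; python3 look.py side s16; python3 plan.py 497.5 -35.8 58 1.790;  python3 -c "
from h import *
crop('sc16','pics/sc16c.png',250,130,210,160,3.7)
crop('s16','pics/s16c.png',220,140,160,160,3.7)"
```

```text
t23.60 [497.8 -35.8  57.6] [3.141 0.    1.791] F [-8.1  0.9 25.1] op0.387 q [-0.07  0.41  2.03 -0.    0.7  -0.29]
tool delta mm [ 0.  -0.3 -0.4] twist [0.001 0.    0.001]
```

View pics/sc16c.png

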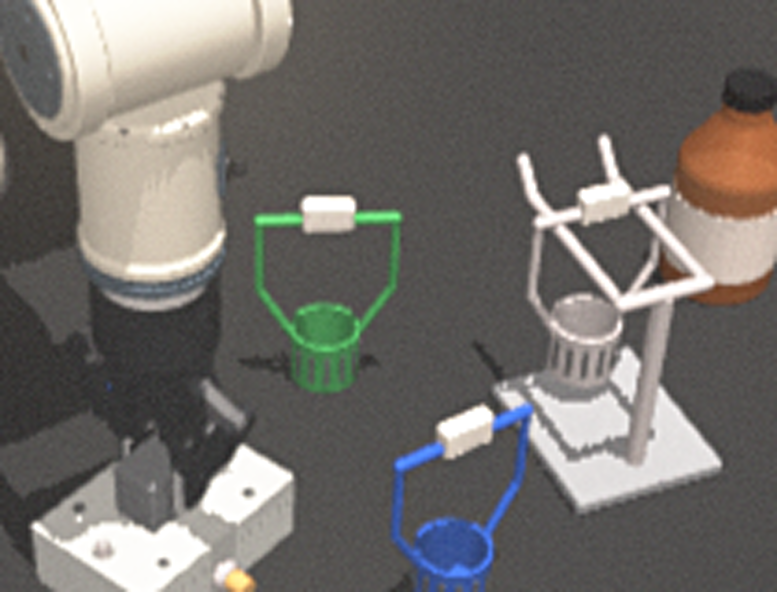

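View pics/s16c.png

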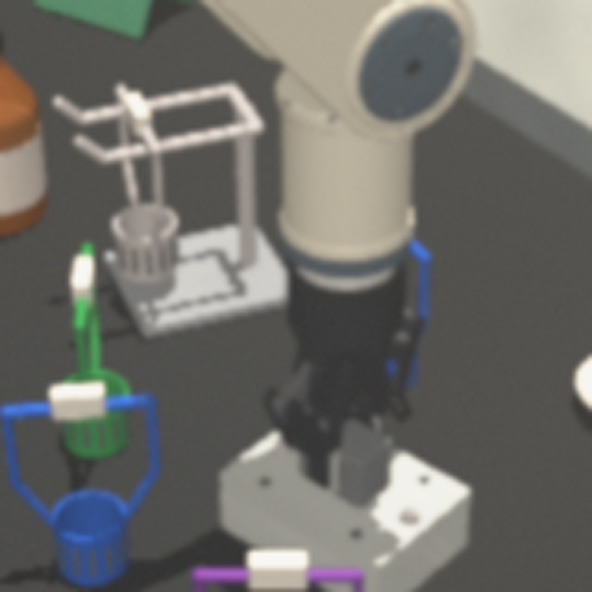

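Run:
```python
from rig import r
print(r.sign_off()); s=r.sense(); print(s['clock'],s['contact_force'],s['eef_pos'])
```

```text
the job is handed in; nothing more can be done
None
the job is handed in; nothing more can be done
```

The basket hangs released on the drip stand, the cell is pressed shut, and the job was handed in at about 23.6 s of the 72 s allowed. The sign-off reports no verdict.

- **Basket:** I lifted the steel basket out of the well by its white grip and hung its bar over both hooks. The last scene and side pictures show the bar across both hooks, with the cup upright and the fingers gone. I judged the hang from those pictures and did not measure the bar's final position.
- **Cover:** I set it over both dowels and pressed it down until the push rose sharply, from 8 N to 19 N, then on to about 25 N. The height stopped at 57.6 mm, against 57.7 mm expected when flush. The side and scene pictures show no gap, and the gripper is still holding and pushing.
- **Bystanders:** The moves kept clear of the amber bottle, beaker and dish. I did not re-measure where they stand.
- **One small disagreement:** A sideways force of about 8 N along x remains while pressing, probably from a slight rub on a dowel. The gripper's measured position is still within 0.3 mm of its target.

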